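Fit the retaining ring on the gear-cart axle

ROBOT

A 7-joint arm with a two-finger parallel gripper is mounted at the origin on the work surface. World frame = base frame: x ahead of the robot, y to its left, z up, the work surface at z = 0. Lengths are in mm, angles in rad, forces in N, time in s.
With the tool pointing down it reaches from about 425 to 825 mm from the base axis. Payload 3.6 kg.
Tool frame: the origin (TCP) lies on the centre line of the jaws, within the pads' length; the fingertips stand 25 mm ahead of it and the grasp point (between the pads) lies 6 mm ahead of it (ctrl.tip_extent is the distance from the TCP to the fingertips, in mm); z points along the fingers, y is the direction in which the jaws open and shut (so a half turn about z gives the same grasp; the last joint's range is limited). The gripper opens to 85 mm and grips with 20 to 120 N. Pads are 22 mm wide; open, the fingers measure 114 mm over their backs; the gripper's body (76 mm by 85 mm) begins 54 mm behind the grasp point. The pads swing forward as they close: fully open they stand 13 mm farther back than shut.
Start: joints at [1.238, 0.615, -0.013, 1.423, 0.008, 1.103, -0.04], TCP at [195.698, -619.812, 256.297] pointing down, gripper open.
Joint ranges: [-3.12, 3.12], [-0.3, 2.06], [-1.34, 1.32], [0.26, 2.42], [-1.36, 4.5], [0.01, 1.98], [-2.84, 2.84]. Speed limits (rad/s): [2.79, 2.79, 3.14, 3.14, 3.14, 3.14, 3.14].

INTERFACE

Orientations are given as a 3x3 rotation matrix whose columns are the frame's x, y, z axes.
In Python, from rig import ctrl gives the robot as it stands.
- The arm moves only by the tool send_rows, never from a script. Its argument "motion" is a list of rows, each an object with "slide": the shift along the tool's x, y, z in cm, a list of three; "twist": the turn, a rotation vector about the tool's x, y, z in rad, a list of three; "grip": the gripper's target within -1 to 1 (fully open at 1, half-way at 0, shut at -1). In form: [{"slide": [dx, dy, dz], "twist": [rx, ry, rz], "grip": grip}, ...]. A call has 1 to 5 rows; each row is the pose to reach, as a shift and turn from the pose commanded when the call began, along the tool's axes at that moment; what a row does not reach only later rows make up. A row lasts 1/10 s, in which the tool goes at most 50 mm and 8.59 degrees, less where a joint would pass 70% of its speed; a pose out of reach is approached as far as the arm can. A call with a gripper value outside its range is refused whole. The fingers move at their own pace and stop on an object; "grip_force" is the grip in N (left out, the last holds). Time passes only in rows, so rows that repeat a pose let the fingers close. It gives the time, the measured TCP pose, the force and the opening at its end, in the units of the state.
- ctrl.sense(): the state, without advancing time (a new reading comes with each control period).
- ctrl.snapshot(name): name is "scene" or "top"; returns the picture (400x640x3 uint8, blue, green, red); there is no depth.
- ctrl.get_calibration(name): a dict with "K" (3x3 intrinsics, pixels), "k1" (the pictures are not rectified: a ray, as slopes to the right and down, at radius r is drawn at 1 + k1 r^2 times it, then the intrinsics apply), "R" (3x3) and "t" (3): a world point X has camera coordinates R X + t. Camera axes: x right, y down, z forward; pixel columns grow to the right and rows downward; lengths in mm; the calibration is good to about 2 mm. A picture is of the moment at which its call begins. get_calibration takes no time and is no camera call.
- ctrl.sign_off(): hands the job in, once; it reports no verdict.
Trained networks look in the newest picture that a camera, given by its name, has taken for a name from the list of things; names that differ only in an ending like _2 or _b are one class to them, and where a whole thing is asked for, a point or a joint stands for the part that bears it (a point fixed in the world has none). Each returns a list of dicts, best first, with "conf" (0 to 1); they miss things now and then, are a little off and sometimes report something else, mostly with a low value. They report only what shows in the picture. A call takes as long as a camera call.
- ctrl.spot_in(thing, camera): "centre" ([column, row] as shares, 0 to 1, of the picture: columns of its width, rows of its height, amid what is visible of it).
- ctrl.silhouettes(thing, camera): "mask" (400x640 bool, what is visible of it) and "centre" ([column, row] as shares, 0 to 1, of the picture: columns of its width, rows of its height, amid what is visible of it).
- ctrl.landmark_of(thing, camera): "centre" ([column, row] as shares, 0 to 1, of the picture: columns of its width, rows of its height: a listed point, or the origin of a listed thing).
The state is a dict: "time": time; "joint_positions": joint angles; "joint_velocities": joint speeds; "tau": joint torques, N m; "tcp_pos": TCP position; "ee_rot": TCP orientation; "wrist_force": force on the tool from outside, world axes, zero at the start; "moment": the same for the moment, N m; "finger_gap": opening from 0.0 (shut) to 1.0 (fully open).
Only numpy, scipy, OpenCV 4.12 (cv2) and the standard library are available. Lean on these libraries where they do the work, as an engineer would, in place of code of your own. Each camera call takes 0.05 s, during which the arm holds its last target.

TASK

Lift the ring pliers from their wooden stand, take the retaining ring off the blue block by its two ear holes and spread it just enough to pass over the axle of the gear-cart wheel. Slide it down, press the brass spring washer down with it by feel and gently, let the ring close fully into the axle groove, then put the pliers back upright in the stand. Touch the ring only with the pliers, do not bend it by over-spreading, never ram the wheel, and leave the other camping gear alone.

Things in the scene. Friction and masses are not known exactly. Their poses are not given: they have to be found in the camera images.
- pliers: External ring pliers with red grips, 158 mm long, nose down in the wooden stand. Origin on the pivot; own z up along the tool, own y the direction in which the handles are squeezed. Squeezing spreads the tips. A dark cross bar (64 mm along own y, 19 mm along own x, underside 12 mm below the pivot) rests on the stand.
- grips (a point): Midway between the two round red non-slip swells (18 mm diameter, 20 mm long along the pliers' x), 60 mm above the pivot; handles end 28 mm higher. 60 mm over both swells at rest. A spring holds them apart: 13 N on each, rising to about 23 N with the ring spread. Squeezed to 58 mm the pins slip freely in and out of the closed ring; at 40 mm the ring clears the axle; at 45 mm it rubs; under 34 mm it is bent.
- pins (a point): Midway between the ends of the two pins, 70 mm below the pivot. Pins 4 mm diameter, 4 mm long below flat 8 x 8 mm shoulders, at y = +-6 mm of the pliers' frame at rest; each moves outward by 70/60 of its handle's travel.
- stand: Fixed light wooden stand, foot 70 x 90 mm, origin under its centre. A well 20 mm wide (own x) and 40 mm long (own y) takes the pliers' nose; the pliers' cross bar lies across the two end walls, whose tops are 66 mm above the origin, so the pivot stands 78 mm above the origin.
- ring: Bright steel retaining ring lying flat on the block, 4.5 mm thick, about 45 x 36 mm. Origin at the underside, centre of the bore (20 mm when closed). Two stiff arms hinged at the back (17 mm along own -x), sprung shut, end in two ears on the own +x side. Spread for the axle, the spring pushes each pin with about 6 N, so the ring hangs on the pins by friction.
- ears (a point): Midway between the two ear holes of the closed ring, at its underside, 20 mm along the ring's +x from its origin. The holes are vertical, square, 6.5 mm wide, centred 7 mm to either side along the ring's y. Spread for the axle (0.21 rad) the holes are 15 mm to either side, and 18 mm from the bore's centre along x.
- wheel: Fixed gear-cart wheel lying flat, black tyre 138 mm diameter, grey hub 54 mm diameter, 44 mm high; origin at its underside, on the axle's axis. The steel axle stands up from the hub on this axis, up to 5 mm higher or lower than nominal from case to case; this is not reported and must be felt (or seen).
- axle_nominal (a point): On the axis at 56 mm above the wheel's origin: nominal top of the brass spring washer (44 mm diameter), which covers the groove's lower part and shares the axle's height error. Nominal axle, from this point: groove (20 mm diameter) up to +3.5 mm, 24 mm diameter end from +3.5 to +11.5 mm, taper to 16 mm diameter at +16.5 mm. Ring in the groove: underside at -1 mm.
- ring_arm (a joint): How far each ring arm is turned outward from closed, rad (both move together): closed 0, rubs on the axle at 0.13, bent and spoilt over 0.32. To seat, the still spread ring must push the washer down 1 to 4 mm before it is let close: the washer takes 2 N to start and 2 N more per mm, is hard after 4 mm (10 N); 6 to 9 N is good. Axle and washer are greased.
- block: Fixed blue block, 75 x 65 mm, 24 mm high over the two low ridges that carry the ring, origin under the ring's place, own axes along the ring's at the start. A spigot of 18 mm diameter, 3.5 mm high inside the bore locates the ring.
- bowl: Orange silicone bowl, 130 mm diameter, 55 mm high. Leave alone.
- cup: Red camping cup standing in the bowl. Leave alone.
- headlamp: Black headlamp unit 60 mm wide, 36 mm high. Leave alone.
- carabiner: Titanium carabiner 85 mm long, lying flat. Leave alone.
- whistle: White plastic whistle, 45 mm. Leave alone.
- bin_frame: Fixed grey frame with a tilt-out bin at the far edge of the tray, 120 x 214 mm, 95 mm high, origin under its centre. Leave alone.

How it is judged (in metres and radians):
On the way, in this order (a step that is already met when the one before it is completed fails the run):
1. the ring hangs spread on the pliers' pins, lifted clear of the block (contact force between pliers and ring above 1 N and value of joint ring_arm above 0.1 rad and z of ring in the frame of block above 0.05 m), for 0.2 s.
2. the ring has closed in the axle groove (value of joint ring_arm below 0.07 rad and horizontal distance between ring and wheel below 0.006 m and z of ring in the frame of wheel below 0.061 m and angle between ring's own z axis and vertical below 0.15 rad), for 0.2 s.
At the end, for the whole second after the job is handed in: Ring closed in the axle groove (arms within 0.07 rad of shut, centre within 6 mm of the axis, underside 45 to 61 mm above the wheel's origin, tilt under 0.15 rad); pliers upright in their stand (pivot within 15 mm, under 83 mm high, tilt under 0.15 rad); both at rest (all of step 2 and z of ring in the frame of wheel above 0.045 m and horizontal distance between pliers and stand below 0.015 m and z of pliers in the frame of stand below 0.083 m and angle between pliers's own z axis and vertical below 0.15 rad and linear speed of each of pliers, ring below 0.02 m/s); the robot touches nothing.
It fails at once if the ring is bent: an arm turned more than 0.32 rad (value of joint ring_arm above 0.32 rad).
It fails at once if the wheel with its axle and washer is pushed with more than 45 N (contact forces added up, the ring's own grip included) (contact force between wheel and anything else above 45 N).
It fails at once if the fingers touch the ring (contact force between the fingers and ring above 0.5 N).
It fails at once if another piece of camping gear is disturbed (moved over 15 mm, or the bin pushed with over 5 N) (distance of any of bowl, cup, headlamp, carabiner, whistle from where it was at the start of the episode above 0.015 m or contact force between any of the arm, the fingers, pliers and bin_frame above 5 N).
It also fails if it takes over 61 s, if anything falls off the work surface, if the arm or the gripper's body presses on something with over 40 N, if the wrist force passes 120 N, or if a joint passes its speed limit or range.

## Working session

There is one attempt and no reset: what is moved stays moved. The work goes in short steps, Python scripts to look and compute and a tool call to move; the robot and the scene stay as the last step left them, time stands still between calls to the robot, and variables do not carry over. Pictures are saved under pics/ and viewed, and the job is handed in when it is done.

Besides the shell and the picture viewer there is one more tool, called after "Request:" by a JSON object that holds its "op" and its "data". send_rows: Moves the arm, as the interface text tells. Its arguments: {"type":"object","properties":{"motion":{"type":"array"},"grip_force":{"type":"number"}},"required":["motion"]}

```bash
ls; mkdir -p pics
python3 - <<'E'
from rig import ctrl
import cv2
s=ctrl.sense();print(s)
for n in("scene","top"):
    im=ctrl.snapshot(n);cv2.imwrite(f"pics/{n}0.png",im);print(ctrl.get_calibration(n))
E
```

```text
pics
{'time': 0.0, 'joint_positions': array([ 1.23848063,  0.6158966 , -0.01267763,  1.42491203,  0.00807153,
        1.10339048, -0.04041228]), 'joint_velocities': array([ 1.58027245e-03, -1.92532693e-03,  3.35600178e-04, -8.57674690e-04,
        6.53247627e-05, -2.38051329e-04, -1.00748387e-03]), 'tau': array([-7.91127077e-04, -4.69213951e+01,  2.59208707e-01, -1.71032488e+01,
        1.00471699e-02,  9.67932923e-03,  4.73838249e-07]), 'tcp_pos': array([ 195.53159746, -619.15468811,  255.14820289]), 'ee_rot': array([[ 9.53574137e-01,  3.01157443e-01, -7.47628210e-04],
       [ 3.01158370e-01, -9.53571000e-01,  2.44641213e-03],
       [ 2.38386415e-05, -2.55798983e-03, -9.99996728e-01]]), 'wrist_force': array([-0.03220126, -0.34514936,  0.59016492]), 'moment': array([-0.01172883, -0.01843716, -0.0150085 ]), 'finger_gap': 1.0017697704339494}
{'K': array([[467.92569041,   0.        , 315.99918966],
       [  0.        , 467.92569041, 207.82868318],
       [  0.        ,   0.        ,   1.        ]]), 'k1': -0.057532740748533026, 'R': array([[ 0.88756338,  0.46005772, -0.02404442],
       [ 0.25319454, -0.53074639, -0.8088268 ],
       [-0.3848685 ,  0.71179714, -0.58755517]]), 't': array([-522.81220025,   -8.21242345, 1251.93598017])}
{'K': array([[519.08026503,   0.        , 319.43362841],
       [  0.        , 519.08026503, 188.80412825],
       [  0.        ,   0.        ,   1.        ]]), 'k1': -0.09735339911441336, 'R': array([[ 0.01905248, -0.99961984,  0.01992929],
       [-0.9939113 , -0.02109973, -0.10814407],
       [ 0.10852346, -0.01774753, -0.99393545]]), 't': array([  55.28986487,  596.10969221, 1262.20849985])}
```

View pics/scene0.png

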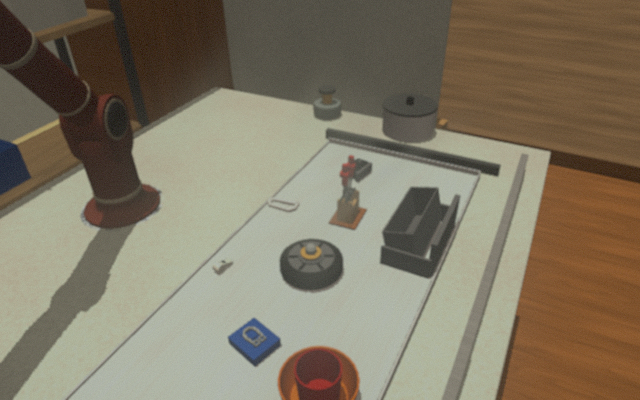

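View pics/top0.png

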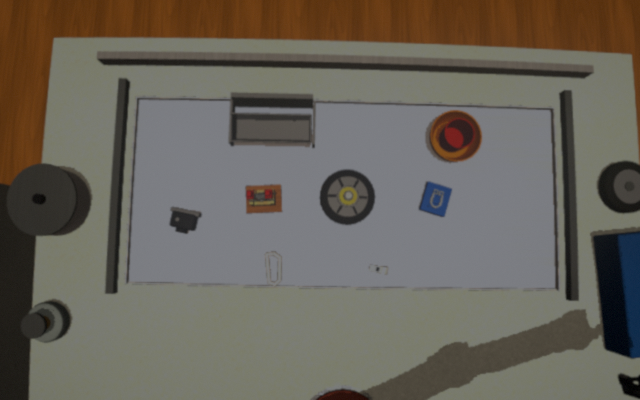

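```bash
cat > h.py <<'E'
import numpy as np, cv2
from rig import ctrl
from scipy.optimize import least_squares
C={n:ctrl.get_calibration(n) for n in("scene","top")}
def proj(n,X):
    c=C[n];X=np.atleast_2d(X);Y=X@c['R'].T+c['t'];s=Y[:,:2]/Y[:,2:];r2=(s**2).sum(1,keepdims=True)
    s=s*(1+c['k1']*r2);return s*c['K'][0,0]+c['K'][:2,2]
def ray(n,uv):
    c=C[n];d=(np.array(uv,float)-c['K'][:2,2])/c['K'][0,0];s=d.copy()
    for _ in range(20): s=d/(1+c['k1']*(s**2).sum())
    v=c['R'].T@np.r_[s,1];o=-c['R'].T@c['t'];return o,v/np.linalg.norm(v)
def at_z(n,uv,z):
    o,v=ray(n,uv);return o+v*(z-o[2])/v[2]
def tri(uvs):
    A=np.zeros((3,3));b=np.zeros(3)
    for n,uv in uvs.items():
        o,v=ray(n,uv);P=np.eye(3)-np.outer(v,v);A+=P;b+=P@o
    return np.linalg.solve(A,b)
def px(c): return np.array(c)*[640,400]
E
python3 - <<'E'
from h import *
for t in ["pliers","grips","pins","stand","ring","ears","wheel","axle_nominal","block"]:
    d={}
    for n in("scene","top"):
        try:
            L=ctrl.landmark_of(t,n)
            for l in L[:2]: print(t,n,round(l['conf'],2),px(l['centre']).round(1))
            if L: d[n]=px(L[0]['centre'])
        except Exception as e: print(t,n,e)
    if len(d)==2:
        X=tri(d);print('   ',X.round(1),[ (proj(n,X)[0]-d[n]).round(1) for n in d])
E
```

```text
pliers scene 0.62 [348.8 192.1]
pliers scene 0.54 [254.1 344.3]
pliers top 0.5 [262.5 192.9]
pliers top 0.43 [344.  195.8]
    [575.7 203.5  83.4] [array([ 0.3, -0. ]), array([0.2, 0.3])]
grips scene 0.88 [346.6 170.2]
grips top 0.58 [259.9 195.2]
grips top 0.47 [344.3 196.7]
    [566.4 204.9 141.6] [array([-0.5,  0.1]), array([-0.2, -0.4])]
pins scene 0.74 [310.2 271.8]
pins top 0.51 [264.  198.3]
pins top 0.42 [439.  190.1]
    [ 536.8  185.8 -163.4] [array([21.6, -4.8]), array([12.2, 17.2])]
stand scene 0.62 [346.5 216.4]
stand top 0.71 [262.8 199.6]
    [567.2 210.1   2.8] [array([ 0.1, -0. ]), array([0. , 0.1])]
ring scene 0.5 [253.9 334.4]
ring top 0.63 [435.9 198.3]
ring top 0.22 [260.2 194.5]
    [ 577.7 -225.    32.3] [array([-0.5,  0. ]), array([-0.2, -0.3])]
ears scene 0.47 [257.8 340.6]
ears top 0.48 [436.7 189.9]
ears top 0.31 [261.5 195.5]
    [ 595.2 -230.3   31.2] [array([ 2.2, -0.2]), array([0.9, 1.3])]
wheel scene 0.89 [308.4 271.6]
wheel top 0.82 [348.5 192.7]
    [583.5 -10.5   9.2] [array([ 3. , -0.3]), array([1.3, 2.2])]
axle_nominal scene 0.76 [310.4 250.6]
axle_nominal scene 0.34 [249.9 332.9]
axle_nominal top 0.7 [349.7 193.4]
    [581.2  -6.2  64.4] [array([ 0.2, -0. ]), array([0.1, 0.2])]
block scene 0.72 [253.2 346.6]
block top 0.61 [431.1 200.4]
    [ 573.6 -223.7   -6.8] [array([ 1. , -0.1]), array([0.4, 0.6])]
```

Run:
```python
import cv2,numpy as np
t=cv2.imread('pics/top0.png');s=cv2.imread('pics/scene0.png')
def c(im,x,y,w,h,k): return cv2.resize(im[y:y+h,x:x+w],(w*k,h*k),interpolation=cv2.INTER_CUBIC)
cv2.imwrite('pics/t1.png',np.hstack([c(t,238,175,50,50,8),c(t,410,175,50,50,8)]))
cv2.imwrite('pics/s1.png',np.hstack([c(s,320,145,50,90,6),c(s,225,310,60,90,6)]))
cv2.imwrite('pics/w1.png',np.hstack([c(t,315,165,65,65,6),c(s,275,230,70,65,6)]))
```

```text
(no output)
```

View pics/t1.png

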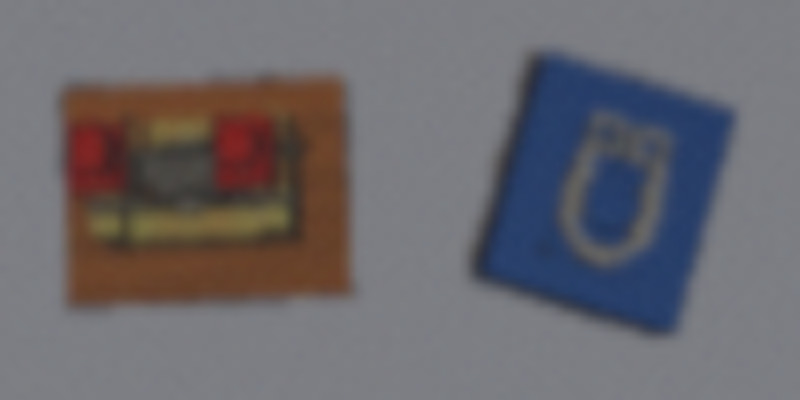

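View pics/s1.png

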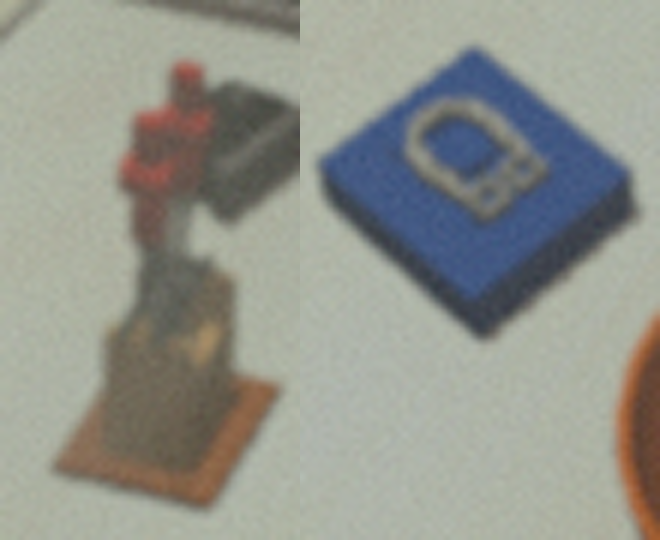

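View pics/w1.png

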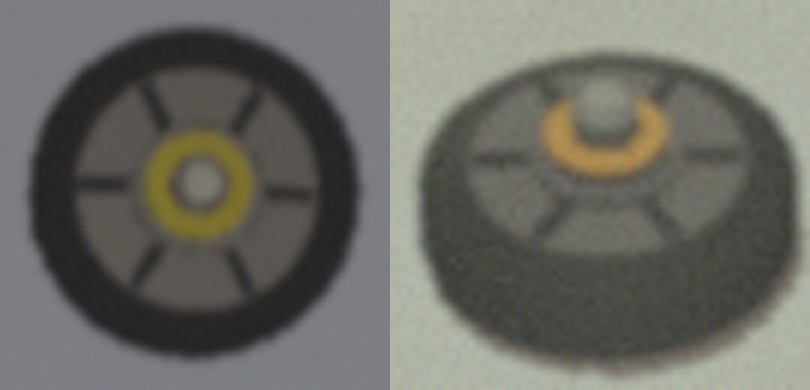

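Run:
```python
from h import *
for n in("scene","top"):
    a=np.mean([ctrl.snapshot(n).astype(float) for _ in range(6)],0);np.save(f'a_{n}.npy',a)
    for t in ["ring","block","stand","wheel","pliers"]:
        L=ctrl.silhouettes(t,n)
        if L:
            m=L[0]['mask'];ys,xs=np.nonzero(m);print(n,t,round(L[0]['conf'],2),m.sum(),xs.min(),xs.max(),ys.min(),ys.max(),xs.mean().round(1),ys.mean().round(1))
            np.save(f'm_{n}_{t}.npy',m)
t=np.load('a_top.npy');s=np.load('a_scene.npy')
def c(im,x,y,w,h,k): return cv2.resize(im[y:y+h,x:x+w],(w*k,h*k),interpolation=cv2.INTER_CUBIC)
cv2.imwrite('pics/t2.png',np.clip(np.hstack([c(t,238,175,50,50,8),c(t,410,175,50,50,8)])*1.2,0,255))
cv2.imwrite('pics/s2.png',np.clip(np.hstack([c(s,320,145,50,90,6),c(s,225,310,60,90,6)]),0,255))
print(ctrl.tip_extent)
```

```text
scene ring 0.65 184 244 265 328 345 255.5 337.6
scene block 0.58 1291 228 280 318 366 254.2 341.9
scene stand 0.69 822 328 365 190 229 347.7 212.4
scene wheel 0.81 2656 280 342 238 290 311.2 263.9
scene pliers 0.69 439 339 354 156 200 346.6 178.2
top ring 0.15 585 170 200 207 232 183.6 218.9
top block 0.9 752 419 451 181 216 434.9 198.9
top stand 0.93 651 245 281 184 213 264.1 199.9
top wheel 0.96 2443 320 374 169 224 346.9 196.4
top pliers 0.81 216 247 273 189 200 260.9 194.7
25.0[ WARN:0@13.548] global loadsave.cpp:1063 imwrite_ Unsupported depth image for selected encoder is fallbacked to CV_8U.
```

View pics/t2.png

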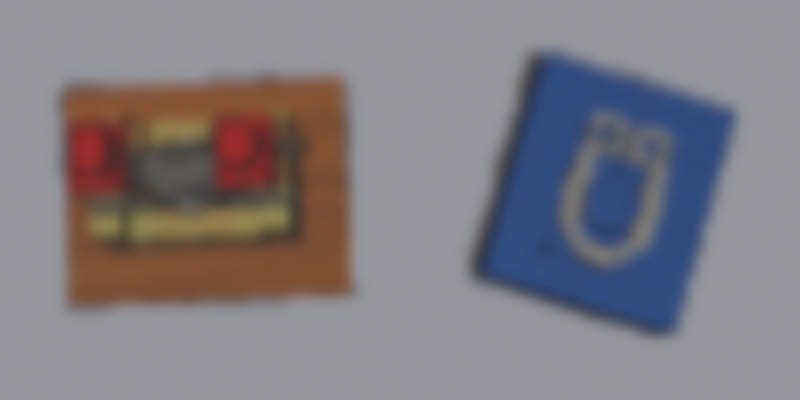

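View pics/s2.png

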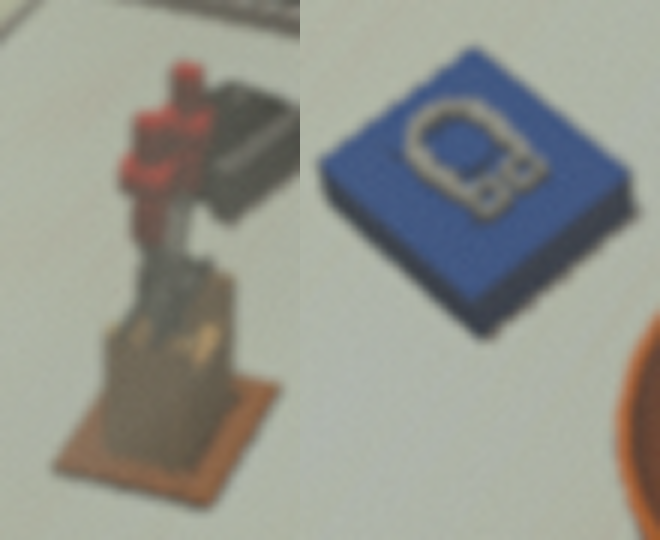

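```bash
cat > fit.py <<'E'
from h import *
S=6
def poly_mask(n,polys,x0,y0,w,h):
    m=np.zeros((h*S,w*S),np.uint8)
    for P,v in polys:
        p=((proj(n,P)-[x0,y0]+0.5)*S-0.5)
        cv2.fillPoly(m,[np.round(p*16).astype(np.int32)],v,shift=4)
    m=m.astype(float)
    m=cv2.GaussianBlur(m,(0,0),S*0.6)
    return m.reshape(h,S,w,S).mean((1,3))
def hullpts(n,P):
    p=proj(n,P).astype(np.float32);i=cv2.convexHull(p,returnPoints=False).ravel();return P[i]
def box(cx,cy,yaw,lx,ly,z0,z1):
    c,s=np.cos(yaw),np.sin(yaw)
    return np.array([[cx+c*a*lx/2-s*b*ly/2,cy+s*a*lx/2+c*b*ly/2,z] for a in(-1,1) for b in(-1,1) for z in(z0,z1)])
def blue(a):
    return a[...,0]/(a.sum(2)+1)
E
cat > f1.py <<'E'
from fit import *
from scipy.optimize import minimize
A={n:np.load(f'a_{n}.npy') for n in C}
W={'top':(408,170,56,56),'scene':(215,305,80,75)}
obs={}
for n,(x0,y0,w,h) in W.items():
    a=A[n][y0:y0+h,x0:x0+w]; bl=blue(a); 
    med=np.median(np.r_[bl[0],bl[-1]]); 
    print(n,med,bl.max())
    obs[n]=bl
for sizes in [(75,65),(65,75)]:
  for cams in [('top',),('scene',),('top','scene')]:
    def cost(p,out=False):
        e=0
        for n in cams:
            x0,y0,w,h=W[n]
            # only the silhouette: use max of blueness; fill ring
            B=box(p[0],p[1],p[2],*sizes,0,p[3])
            m=poly_mask(n,[(hullpts(n,B),1)],x0,y0,w,h)
            o=obs[n]
            sel=np.ones_like(o,bool)
            # exclude interior (ring)
            er=cv2.erode((m>0.99).astype(np.uint8),np.ones((9,9)));sel&=er==0
            if n=='scene': sel[:,62:]=False
            X=np.c_[m[sel],np.ones(sel.sum())];c,r,_,_=np.linalg.lstsq(X,o[sel],rcond=None)
            e+=((X@c-o[sel])**2).sum()/o.var()
        return e
    best=min((minimize(cost,[577,-225,y,23],method='Nelder-Mead',options=dict(initial_simplex=np.array([[577,-225,y,23]]+[[577+5*(i==0),-225+5*(i==1),y+.1*(i==2),23+1.5*(i==3)] for i in range(4)]),maxiter=150)) for y in(-.2,-.35)),key=lambda r:r.fun)
    print(sizes,cams,best.x.round(3),best.fun)
E
python3 f1.py
```

```text
top 0.3434915106660862 0.5101214574898786
scene 0.3169952040756633 0.46492271105826405
(75, 65) ('top',) [ 5.78034e+02 -2.29508e+02 -2.70000e-01  2.27410e+01] 275.2776428997884
(75, 65) ('scene',) [ 5.67980e+02 -2.14929e+02 -2.90000e-01  7.36200e+00] 364.87032602284955
(75, 65) ('top', 'scene') [ 5.77364e+02 -2.27336e+02 -2.84000e-01  2.58880e+01] 1110.573175173317
(65, 75) ('top',) [ 5.78559e+02 -2.26311e+02 -3.12000e-01  2.33160e+01] 912.3988569819701
(65, 75) ('scene',) [ 5.74917e+02 -2.18420e+02 -3.20000e-01  2.34700e+01] 834.6382994104197
(65, 75) ('top', 'scene') [ 5.78153e+02 -2.23320e+02 -3.01000e-01  3.30820e+01] 1617.3800272763392
```

```bash
cat > f2.py <<'E'
from fit import *
from scipy.optimize import minimize
A={n:np.load(f'a_{n}.npy') for n in C}
def ringpolys(x,y,yaw,R,wb,xe,eh,z=28.5,he=3.25):
    c,s=np.cos(yaw),np.sin(yaw)
    T=lambda P:np.c_[x+c*P[:,0]-s*P[:,1],y+s*P[:,0]+c*P[:,1],np.full(len(P),z)]
    th=np.linspace(np.pi/2,3*np.pi/2,30)
    outer=np.r_[np.c_[R*np.cos(th),R*np.sin(th)],[[20-eh,-R],[20+xe,-7-eh],[20+xe,7+eh],[20-eh,R]]]
    inn=np.r_[np.c_[wb*np.cos(th),wb*np.sin(th)],[[20-eh,-wb],[20-eh,wb]]]
    gap=np.array([[20-eh-1,-7+eh],[20+xe+1,-7+eh],[20+xe+1,7-eh],[20-eh-1,7-eh]])
    hs=[np.array([[20-he,q-he],[20+he,q-he],[20+he,q+he],[20-he,q+he]]) for q in(-7,7)]
    return [(T(outer),1),(T(inn),0),(T(gap),0)]+[(T(q),0) for q in hs]
W={'top':(418,182,34,32),'scene':(238,322,32,28)}
if __name__=='__main__':
  for cams in [('top',),('scene',),('top','scene')]:
    def cost(p,pl=False):
        e=0
        for n in cams:
            x0,y0,w,h=W[n];o=blue(A[n][y0:y0+h,x0:x0+w])
            m=poly_mask(n,ringpolys(*p),x0,y0,w,h)
            sel=o>o.max()*0.0
            full=proj(n,np.array([[p[0],p[1],28.5]]))[0]-[x0,y0]
            yy,xx=np.mgrid[:h,:w];sel=np.hypot(xx-full[0],yy-full[1])<(14 if n=='top' else 15)
            X=np.c_[m[sel],np.ones(sel.sum())];c,_,_,_=np.linalg.lstsq(X,o[sel],rcond=None)
            e+=((X@c-o[sel])**2).sum()/((o[sel]-o[sel].mean())**2).sum()
            if pl: cv2.imwrite(f'pics/fit_{n}_{len(cams)}.png',np.hstack([cv2.resize(np.clip(q,0,255).astype(np.uint8),None,fx=10,fy=10) for q in((o-.3)*900,(np.clip(m*c[0]+c[1],0,1)-.3)*900)]))
        return e
    best=None
    for y0 in(-.2,-.3):
        p0=np.array([577,-227,y0,17,10.,5,5]);d=np.diag([4,4,.1,1,1,1,.7])
        r=minimize(cost,p0,method='Nelder-Mead',options=dict(initial_simplex=np.vstack([p0]+[p0+q for q in d]),maxiter=500))
        if best is None or r.fun<best.fun:best=r
    cost(best.x,True);print(cams,best.x.round(2),best.fun)
E
python3 f2.py
```

```text
('top',) [ 5.7168e+02 -2.2560e+02 -2.9000e-01  1.6130e+01  9.8000e+00  6.2500e+00
  6.3200e+00] 0.3624825905668329
('scene',) [ 5.7003e+02 -2.2326e+02 -2.5000e-01  1.5750e+01  8.4100e+00  7.2000e+00
  6.3900e+00] 0.40640350655400254
('top', 'scene') [ 5.7113e+02 -2.2413e+02 -3.0000e-01  1.6150e+01  8.6800e+00  7.2900e+00
  6.6600e+00] 0.8633588549789621
```

View pics/fit_top_1.png

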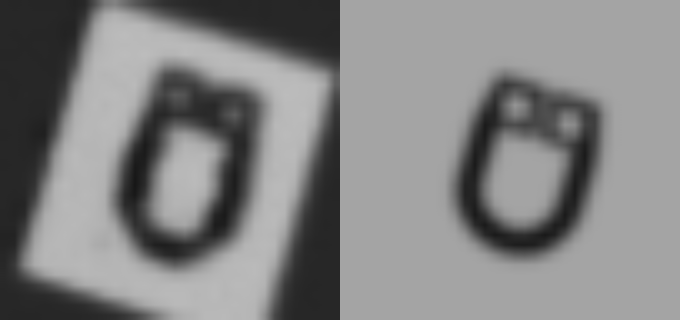

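View pics/fit_scene_1.png

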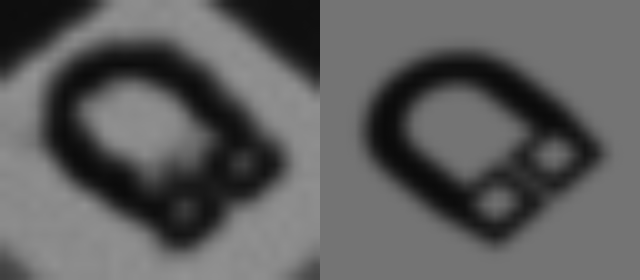

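```bash
cat > f3.py <<'E'
from fit import *
import f2
from scipy.optimize import minimize
A={n:np.load(f'a_{n}.npy') for n in C}
def rp(x,y,yaw,R,wb,xe,eh,hx,he,xin,z=28.5):
    c,s=np.cos(yaw),np.sin(yaw)
    T=lambda P:np.c_[x+c*P[:,0]-s*P[:,1],y+s*P[:,0]+c*P[:,1],np.full(len(P),z)]
    th=np.linspace(np.pi/3,5*np.pi/3,40)
    outer=np.r_[np.c_[hx+R*np.cos(th),R*np.sin(th)],[[20-eh,-7-eh],[20+xe,-7-eh],[20+xe,7+eh],[20-eh,7+eh]]]
    # bore: circle 10 at origin + slot
    th=np.linspace(0.4,2*np.pi-.4,40)
    inn=np.r_[np.c_[wb*np.cos(th),wb*np.sin(th)],[[xin,-wb*.55],[xin,wb*.55]]]
    gap=np.array([[xin-1,-7+eh],[20+xe+1,-7+eh],[20+xe+1,7-eh],[xin-1,7-eh]])
    hs=[np.array([[20-he,q-he],[20+he,q-he],[20+he,q+he],[20-he,q+he]]) for q in(-7,7)]
    return [(T(outer),1),(T(inn),0)]+([(T(gap),0)] if eh<7 else [])+[(T(q),0) for q in hs]
W={'top':(418,182,34,32),'scene':(238,322,32,28)}
for cams in [('top',),('scene',)]:
    def cost(p,pl=False):
        e=0
        for n in cams:
            x0,y0,w,h=W[n];o=blue(A[n][y0:y0+h,x0:x0+w])
            m=poly_mask(n,rp(*p),x0,y0,w,h)
            full=proj(n,np.array([[575,-225,28.5]]))[0]-[x0,y0]
            yy,xx=np.mgrid[:h,:w];sel=np.hypot(xx-full[0],yy-full[1])<12.5
            X=np.c_[m[sel],np.ones(sel.sum())];c,_,_,_=np.linalg.lstsq(X,o[sel],rcond=None)
            e+=((X@c-o[sel])**2).sum()/((o[sel]-o[sel].mean())**2).sum()
            if pl: cv2.imwrite(f'pics/fit3_{n}.png',np.hstack([cv2.resize(np.clip(q,0,255).astype(np.uint8),None,fx=10,fy=10) for q in((o-.3)*900,(np.clip(m*c[0]+c[1],0,1)-.3)*900)]))
        return e
    best=None
    for y0 in(-.2,-.3):
      for x in (575,571):
        p0=np.array([x,-225,y0,17,10.,5,5.5,0,3,14]);d=np.diag([4,4,.1,1,1,1,.7,2,.6,2])
        r=minimize(cost,p0,method='Nelder-Mead',options=dict(initial_simplex=np.vstack([p0]+[p0+q for q in d]),maxiter=900))
        if best is None or r.fun<best.fun:best=r
    p=best.x;cost(p,True);print(cams,p.round(2),best.fun,'ears',p[0]+20*np.cos(p[2]),p[1]+20*np.sin(p[2]))
E
python3 f3.py
python3 - <<'E'
from h import *
for uv in[(435.55,191.15),(440.85,192.85)]: print('top hole',at_z('top',uv,28.5).round(1))
for a in[(184,208),(240,163)]:
    uv=((a[0]+.5)/10-.5+238,(a[1]+.5)/10-.5+322);print('scene hole',at_z('scene',uv,28.5).round(1))
E
```

```text
('top',) [ 5.7157e+02 -2.2597e+02 -2.9000e-01  1.7850e+01  9.0300e+00  9.1500e+00
  7.1600e+00 -7.0000e-01  6.0000e-02  1.5600e+01] 0.09163665398836231 ears 590.7163338810183 -231.7601779614971
('scene',) [ 5.7158e+02 -2.2280e+02 -3.0000e-01  1.7150e+01  9.4000e+00  8.0600e+00
  7.5000e+00 -2.8800e+00  8.9000e-01  1.3520e+01] 0.09138178200902275 ears 590.6645568798067 -228.78917901267573
top hole [ 595.5 -225.7   28.5]
top hole [ 591.5 -239.2   28.5]
scene hole [ 589.7 -235.6   28.5]
scene hole [ 593.3 -222.5   28.5]
```

```bash
cat > f4.py <<'E'
from fit import *
from scipy.optimize import minimize
A={n:np.load(f'a_{n}.npy') for n in C}
W={'top':(236,174,54,50)}
for ft in (6,8,10):
    def cost(p,pl=False):
        n='top';x0,y0,w,h=W[n];a=A[n][y0:y0+h,x0:x0+w];o=a[...,2]/(a.sum(2)+1)
        m=poly_mask(n,[(hullpts(n,box(p[0],p[1],p[2],70,90,0,ft)),1)],x0,y0,w,h)
        sel=cv2.erode((m>.99).astype(np.uint8),np.ones((5,5)))==0
        X=np.c_[m[sel],np.ones(sel.sum())];c,_,_,_=np.linalg.lstsq(X,o[sel],rcond=None)
        if pl: cv2.imwrite('pics/fit4.png',np.hstack([cv2.resize(np.clip(q*400,0,255).astype(np.uint8),None,fx=7,fy=7) for q in(o,m*c[0]+c[1])]))
        return ((X@c-o[sel])**2).sum()/((o[sel]-o[sel].mean())**2).sum()
    p0=np.array([567,210,.05]);d=np.diag([4,4,.1])
    r=minimize(cost,p0,method='Nelder-Mead',options=dict(initial_simplex=np.vstack([p0]+[p0+q for q in d])))
    cost(r.x,True);print(ft,r.x.round(3),r.fun)
# red swells centroids
for n in C:
    a=A[n];r=(a[...,2]>2.2*a[...,1])&(a[...,2]>60)
    k,l,st,ce=cv2.connectedComponentsWithStats(r.astype(np.uint8))
    for i in range(1,k):
        if st[i,4]>15 and 230<ce[i,0]<380 and ce[i,1]<230: print(n,st[i],ce[i])
# wheel / washer circles in top
a=A['top'];y=(a[...,2]+a[...,1])/2-a[...,0]
sub=np.clip(y[175:215,325:370]-12,0,None);sub[sub<5]=0
yy,xx=np.mgrid[175:215,325:370];u=((xx*sub).sum()/sub.sum(),(yy*sub).sum()/sub.sum());print('washer',u,at_z('top',u,56).round(1))
a=A['scene'];y=a[...,2]-a[...,0];sub=y[235:275,290:335];print(sub.max(),np.median(sub))
sub=np.clip(sub-30,0,None);yy,xx=np.mgrid[235:275,290:335];print((xx*sub).sum()/sub.sum(),(yy*sub).sum()/sub.sum())
E
python3 f4.py
```

```text
6 [5.70212e+02 2.09064e+02 5.90000e-02] 0.07576387611583603
8 [5.70081e+02 2.08841e+02 6.40000e-02] 0.085618580971498
10 [5.70021e+02 2.09185e+02 6.40000e-02] 0.09301743004159001
top [265 189   7   9  55] [268.01818182 193.32727273]
top [247 191   6   8  41] [249.14634146 194.36585366]
washer (np.float64(347.5748974455002), np.float64(195.622634278896)) [576.9  -1.4  56. ]
94.66666666666666 8.833333333333343
310.2515786231327 253.46234406283693
```

```bash
cat > mv.py <<'E'
import sys,json,os,numpy as np
from scipy.spatial.transform import Rotation as Ro
from rig import ctrl
F='cmd.json'
def load():
    if os.path.exists(F):
        d=json.load(open(F));return np.array(d['p']),np.array(d['R'])
    s=ctrl.sense();y=s['ee_rot'][:,1];a=np.arctan2(y[1],y[0]);
    return np.array([195.698,-619.812,256.297]),down(a)
def down(a):
    y=np.array([np.cos(a),np.sin(a),0]);z=np.array([0,0,-1.]);return np.c_[np.cross(y,z),y,z]
def save(p,R): json.dump(dict(p=list(map(float,p)),R=np.asarray(R).tolist()),open(F,'w'))
def app(slide,twist=(0,0,0)):
    p,R=load();p=p+R@np.array(slide)*10;R=R@Ro.from_rotvec(twist).as_matrix();save(p,R)
def plan(p1,a=None,n=1):
    """a = angle of tool y in world, rad"""
    p,R=load();R1=R if a is None else down(a)
    sl=R.T@(np.array(p1)-p)/10;tw=Ro.from_matrix(R.T@R1).as_rotvec()
    print('slide',sl.round(2).tolist(),'twist',tw.round(3).tolist(),'len mm',np.linalg.norm(sl)*10,'deg',np.degrees(np.linalg.norm(tw)))
def st():
    s=ctrl.sense();p,R=load()
    print('t',s['time'],'tcp',s['tcp_pos'].round(2),'err',(s['tcp_pos']-p).round(2),'rot',np.degrees(Ro.from_matrix(R.T@s['ee_rot']).as_rotvec()).round(2),'F',s['wrist_force'].round(1),'M',s['moment'].round(2),'gap',round(s['finger_gap']*85,2),'q',s['joint_positions'].round(2))
    return s
E
python3 - <<'E'
from mv import *
from h import tri,at_z
print('swells at138',at_z('top',(258.6,193.85),142))
st();plan([570,209,230],np.radians(-86.6));plan([289,-412,256],np.radians(-76))
E
```

```text
swells at138 [568.3608509  207.39521586 142.        ]
t 2.1 tcp [ 195.7  -619.83  256.31] err [-0.   -0.02  0.01] rot [0. 0. 0.] F [-0.4  0.1 -0.2] M [ 0.03 -0.   -0.03] gap 84.9 q [ 1.24  0.61 -0.01  1.42  0.01  1.1  -0.04]
slide [60.65, -67.76, 2.63] twist [0.0, 0.0, 0.247] len mm 909.7927515412509 deg 14.124049485848001
slide [15.15, -17.01, 0.03] twist [0.0, 0.0, 0.062] len mm 227.7963536955761 deg 3.524049485848013
```

Request:
{"op": "send_rows", "data": {"motion": [{"slide": [3.6, -3.2, 0], "twist": [0, 0, 0], "grip": 1}, {"slide": [7.2, -6.4, 0], "twist": [0, 0, 0], "grip": 1}, {"slide": [10.8, -9.6, 0], "twist": [0, 0, 0], "grip": 1}, {"slide": [14.0, -13.0, 0], "twist": [0, 0, 0], "grip": 1}, {"slide": [17.5, -16.4, 0], "twist": [0, 0, 0], "grip": 1}]}}

```text
time: 2.6
tcp_pos: [313.7, -409.3, 256.6]
ee_rot: [[0.954, 0.3, 0.0], [0.3, -0.954, -0.001], [0.0, 0.001, -1.0]]
wrist_force: [1.9, -0.4, -0.8]
finger_gap: 0.999
```

Run:
```python
from mv import *
app((17.5,-16.4,0));st()
plan([570,209,230])
```

```text
t 2.6 tcp [ 313.68 -409.27  256.59] err [0.35 1.54 0.29] rot [-0.04  0.01 -0.  ] F [ 1.9 -0.4 -0.8] M [ 0.03 -0.05  0.01] gap 84.92 q [ 0.9   0.41 -0.04  1.81  0.02  0.93 -0.41]
slide [43.1, -51.4, 2.63] twist [0.0, 0.0, 0.0] len mm 671.3648083074644 deg 0.0
```

Request:
{"op": "send_rows", "data": {"motion": [{"slide": [3.0, -3.6, 0], "twist": [0, 0, 0.02], "grip": 1}, {"slide": [6.0, -7.1, 0], "twist": [0, 0, 0.05], "grip": 1}, {"slide": [9.0, -10.7, 0], "twist": [0, 0, 0.08], "grip": 1}, {"slide": [12.0, -14.2, 0], "twist": [0, 0, 0.11], "grip": 1}, {"slide": [15.0, -17.8, 0], "twist": [0, 0, 0.14], "grip": 1}]}}

```text
time: 3.1
tcp_pos: [403.3, -194.3, 256.8]
ee_rot: [[0.987, 0.163, 0.001], [0.163, -0.987, -0.001], [0.001, 0.001, -1.0]]
wrist_force: [0.5, -0.8, 0.2]
finger_gap: 0.999
```

Run:
```python
from mv import *
app((15,-17.8,0),(0,0,.14));st()
plan([570,209,230],np.radians(-86.6))
```

```text
t 3.1 tcp [ 403.31 -194.25  256.77] err [0.39 1.71 0.48] rot [-0.04  0.06  0.06] F [ 0.5 -0.8  0.2] M [ 0.02 -0.1  -0.04] gap 84.9 q [ 0.45  0.3  -0.07  1.98  0.03  0.86 -1.04]
slide [23.14, -37.2, 2.63] twist [0.0, 0.0, 0.106] len mm 438.86466259812744 deg 6.064419442678523
```

Request:
{"op": "send_rows", "data": {"motion": [{"slide": [2.4, -3.8, 0], "twist": [0, 0, 0.02], "grip": 1}, {"slide": [4.8, -7.6, 0], "twist": [0, 0, 0.04], "grip": 1}, {"slide": [7.2, -11.4, 0], "twist": [0, 0, 0.06], "grip": 1}, {"slide": [9.6, -15.2, 0], "twist": [0, 0, 0.08], "grip": 1}, {"slide": [12.0, -19.0, 0], "twist": [0, 0, 0.106], "grip": 1}]}}

```text
time: 3.6
tcp_pos: [490.3, 13.0, 256.7]
ee_rot: [[0.998, 0.059, 0.001], [0.059, -0.998, -0.0], [0.001, 0.0, -1.0]]
wrist_force: [1.4, -0.0, -0.9]
finger_gap: 1.0
```

Run:
```python
from mv import *
app((12,-19,0),(0,0,.106));st()
plan([570,209,230],np.radians(-86.6))
```

```text
t 3.6 tcp [490.29  13.04 256.73] err [0.24 1.86 0.43] rot [-0.01  0.06  0.03] F [ 1.4 -0.  -0.9] M [ 0.    0.01 -0.05] gap 85.04 q [ 0.01  0.37 -0.11  1.87  0.05  0.9  -1.64]
slide [9.15, -19.27, 2.63] twist [0.0, 0.0, -0.0] len mm 214.97921621884637 deg 0.008933185708202304
```

Request:
{"op": "send_rows", "data": {"motion": [{"slide": [2.0, -4.3, 0], "twist": [0, 0, 0], "grip": 1}, {"slide": [4.0, -8.6, 0], "twist": [0, 0, 0], "grip": 1}, {"slide": [6.0, -12.9, 0], "twist": [0, 0, 0], "grip": 1}, {"slide": [8.0, -16.9, 1.3], "twist": [0, 0, 0], "grip": 1}, {"slide": [9.2, -19.3, 2.6], "twist": [0, 0, 0], "grip": 1}]}}

```text
time: 4.1
tcp_pos: [570.6, 214.5, 230.5]
ee_rot: [[0.998, 0.064, 0.002], [0.064, -0.998, 0.003], [0.002, -0.003, -1.0]]
wrist_force: [1.1, -0.5, 0.0]
finger_gap: 0.997
```

Run:
```python
from mv import *
app((9.2,-19.3,2.6));
from h import *
for n in("scene","top"):
    cv2.imwrite(f'pics/b_{n}.png',ctrl.snapshot(n))
st()
```

```text
t 4.2 tcp [568.86 215.08 228.04] err [-1.61  5.79 -2.26] rot [ 0.17 -0.18 -0.47] F [-1.6 -0.1 -0.3] M [-0.01  0.02  0.  ] gap 85.1 q [-0.32  0.58 -0.13  1.58  0.08  0.98 -1.97]
```

View pics/b_scene.png

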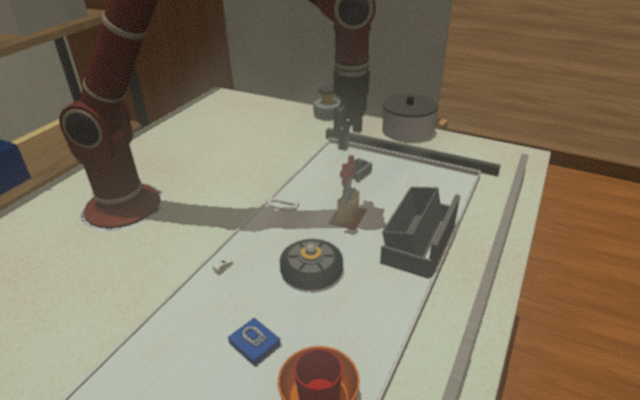

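View pics/b_top.png

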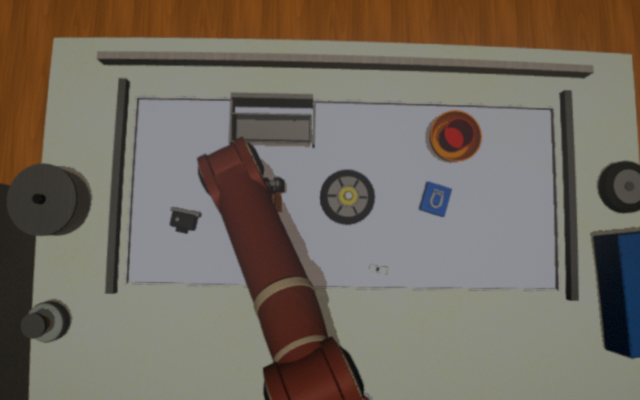

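Run:
```python
from mv import *
s=st()
plan([569.5,208.5,190])
plan([569.5,208.5,142])
```

```text
t 4.2 tcp [568.86 215.08 228.04] err [-1.61  5.79 -2.26] rot [ 0.17 -0.18 -0.47] F [-1.6 -0.1 -0.3] M [-0.01  0.02  0.  ] gap 85.1 q [-0.32  0.58 -0.13  1.58  0.08  0.98 -1.97]
slide [-0.1, 0.07, 4.03] twist [0.0, 0.0, 0.0] len mm 40.316266709501114 deg 0.0
slide [-0.1, 0.07, 8.83] twist [0.0, 0.0, 0.0] len mm 88.3057946082341 deg 0.0
```

Request:
{"op": "send_rows", "data": {"motion": [{"slide": [-0.1, 0.1, 0.5], "twist": [0, 0, 0], "grip": 1}, {"slide": [-0.1, 0.1, 2.0], "twist": [0, 0, 0], "grip": 1}, {"slide": [-0.1, 0.1, 3.0], "twist": [0, 0, 0], "grip": 1}, {"slide": [-0.1, 0.1, 3.5], "twist": [0, 0, 0], "grip": 1}]}}

```text
time: 4.6
tcp_pos: [568.6, 206.4, 194.7]
ee_rot: [[0.998, 0.057, -0.001], [0.057, -0.998, -0.001], [-0.001, 0.001, -1.0]]
wrist_force: [-0.4, -0.9, 0.1]
finger_gap: 0.998
```

Run:
```python
from mv import *
app((-.1,.1,3.5));s=st()
from h import *
im=ctrl.snapshot('scene');cv2.imwrite('pics/c.png',cv2.resize(im[90:230,290:420],None,fx=5,fy=4.2,interpolation=cv2.INTER_CUBIC))
plan([569.5,208.5,142])
```

```text
t 4.6 tcp [568.6  206.42 194.66] err [-0.93 -1.81 -0.64] rot [-0.08 -0.08  0.1 ] F [-0.4 -0.9  0.1] M [-0.03 -0.01  0.02] gap 84.83 q [-0.31  0.61 -0.12  1.63  0.09  0.91 -1.98]
slide [-0.0, -0.03, 5.33] twist [0.0, 0.0, 0.0] len mm 53.29769183218772 deg 0.0
```

View pics/c.png

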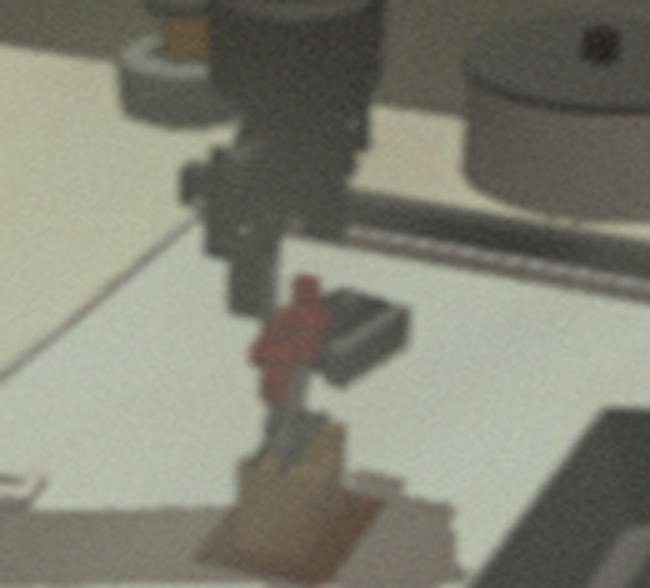

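Run:
```python
from h import *
p=np.array([569,207.3,195]);y=np.array([.06,-.998,0])
for z in(-25,-12):
  for o in(42,57): print(z,o,proj('scene',p+y*o+[0,0,z]), (proj('scene',p+y*o+[0,0,z])-[290,90])*[5,4.2])
  for o in(42,57): 
    for dx in(-11,11): print(z,o,dx,(proj('scene',p+y*o+[dx,0,z])-[290,90])*[5,4.2])
# predicted swells
q=np.array([569.5,208.5,138])
for o in(-30,-12,12,30): print(o,(proj('scene',q+y*o)-[290,90])*[5,4.2])
print((proj('scene',[569.5,208.5,78])-[290,90])*[5,4.2])
```

```text
-25 42 [[341.1442584  168.27834099]] [[255.72129199 328.76903215]]
-25 57 [[338.67191486 171.53539295]] [[243.35957431 342.44865038]]
-25 42 -11 [[233.56098467 324.24101546]]
-25 42 11 [[278.05803117 333.33522624]]
-25 57 -11 [[221.01279949 337.81795506]]
-25 57 11 [[265.88649478 347.11866207]]
-12 42 [[341.18547904 163.27514555]] [[255.92739522 307.75561133]]
-12 57 [[338.69574277 166.50173025]] [[243.47871387 321.30726704]]
-12 42 -11 [[233.60668978 303.27993302]]
-12 42 11 [[278.42722027 312.26959157]]
-12 57 -11 [[220.96865021 316.72926929]]
-12 57 11 [[266.17170087 325.92471625]]
-30 [[312.15407087 315.25427362]]
-12 [[298.94241765 330.46275786]]
12 [[280.82154055 351.32193395]]
30 [[266.83677531 367.41956748]]
[[288.00672557 429.52586237]]
```

Request:
{"op": "send_rows", "data": {"motion": [{"slide": [0, 0, 1.5], "twist": [0, 0, 0], "grip": 1}, {"slide": [0, 0, 3.0], "twist": [0, 0, 0], "grip": 1}, {"slide": [0, 0, 4.5], "twist": [0, 0, 0], "grip": 1}, {"slide": [0, 0, 5.6], "twist": [0, 0, 0], "grip": 1}, {"slide": [0, 0, 5.6], "twist": [0, 0, 0], "grip": 1}]}}

```text
time: 5.15
tcp_pos: [568.2, 207.8, 138.2]
ee_rot: [[0.998, 0.059, -0.003], [0.059, -0.998, -0.001], [-0.003, 0.001, -1.0]]
wrist_force: [-0.1, -0.7, -0.4]
finger_gap: 1.0
```

Run:
```python
from mv import *
app((0,0,5.6));s=st()
from h import *
im=ctrl.snapshot('scene');cv2.imwrite('pics/c2.png',cv2.resize(im[90:230,290:420],None,fx=5,fy=4.2,interpolation=cv2.INTER_CUBIC))
```

```text
t 5.15 tcp [568.23 207.76 138.17] err [-1.29 -0.47 -1.12] rot [-0.06 -0.15 -0.01] F [-0.1 -0.7 -0.4] M [ 0.   -0.01 -0.01] gap 85.01 q [-0.32  0.68 -0.11  1.69  0.1   0.79 -1.99]
```

View pics/c2.png

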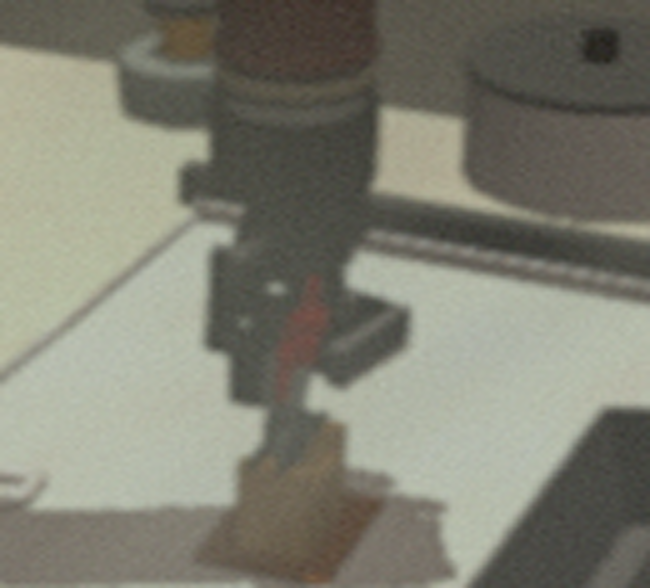

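Request:
{"op": "send_rows", "data": {"motion": [{"slide": [0, 0, 0], "twist": [0, 0, 0], "grip": 0.365}, {"slide": [0, 0, 0], "twist": [0, 0, 0], "grip": 0.365}, {"slide": [0, 0, 0], "twist": [0, 0, 0], "grip": 0.365}, {"slide": [0, 0, 0], "twist": [0, 0, 0], "grip": 0.365}, {"slide": [0, 0, 0], "twist": [0, 0, 0], "grip": 0.365}], "grip_force": 60}}

```text
time: 5.7
tcp_pos: [569.9, 208.5, 140.8]
ee_rot: [[0.998, 0.059, 0.003], [0.059, -0.998, 0.001], [0.003, -0.0, -1.0]]
wrist_force: [-0.9, -0.9, 5.7]
finger_gap: 0.685
```

Run:
```python
from mv import *
s=st()
```

```text
t 5.7 tcp [569.91 208.46 140.85] err [0.38 0.23 1.55] rot [ 0.03  0.15 -0.02] F [-0.9 -0.9  5.7] M [-0.1   0.15  0.02] gap 58.2 q [-0.32  0.68 -0.11  1.68  0.1   0.79 -1.99]
```

Request:
{"op": "send_rows", "data": {"motion": [{"slide": [0, 0, -0.5], "twist": [0, 0, 0], "grip": 0.365}, {"slide": [0, 0, -1.5], "twist": [0, 0, 0], "grip": 0.365}, {"slide": [0, 0, -3], "twist": [0, 0, 0], "grip": 0.365}, {"slide": [0, 0, -5], "twist": [0, 0, 0], "grip": 0.365}, {"slide": [0, 0, -7], "twist": [0, 0, 0], "grip": 0.365}]}}

```text
time: 6.2
tcp_pos: [568.5, 208.5, 210.0]
ee_rot: [[0.998, 0.06, -0.001], [0.06, -0.998, -0.0], [-0.001, 0.0, -1.0]]
wrist_force: [-0.5, -0.2, -1.2]
finger_gap: 0.684
```

Request:
{"op": "send_rows", "data": {"motion": [{"slide": [0, 0, -2], "twist": [0, 0, 0], "grip": 0.365}, {"slide": [0, 0, -3.2], "twist": [0, 0, 0], "grip": 0.365}, {"slide": [0, 0, -3.2], "twist": [0, 0, 0], "grip": 0.365}]}}

```text
time: 6.5
tcp_pos: [569.8, 209.0, 243.3]
ee_rot: [[0.998, 0.06, 0.004], [0.06, -0.998, 0.002], [0.004, -0.001, -1.0]]
wrist_force: [0.0, 0.6, -2.5]
finger_gap: 0.687
```

Run:
```python
from mv import *
app((0,0,-7));app((0,0,-3.2));s=st()
from h import *
im=ctrl.snapshot('scene');cv2.imwrite('pics/d.png',cv2.resize(im[70:230,290:420],None,fx=5,fy=3.7,interpolation=cv2.INTER_CUBIC))
p,R=load();print((proj('scene',s['tcp_pos']+np.array([0,0,-3-130]))-[290,70])*[5,3.7])
```

```text
t 6.5 tcp [569.81 208.99 243.33] err [0.28 0.76 2.04] rot [ 0.09  0.22 -0.04] F [ 0.   0.6 -2.5] M [ 0.   -0.01  0.01] gap 58.4 q [-0.31  0.56 -0.13  1.57  0.08  1.01 -1.97]
[[290.06809782 410.61383743]]
```

View pics/d.png

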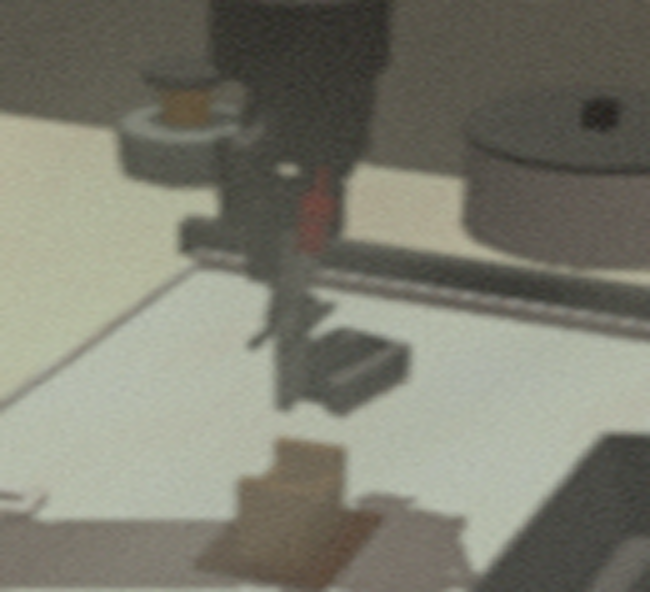

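Run:
```python
from mv import *
st();plan([592,-230,195],np.radians(-106.3))
```

```text
t 6.55 tcp [569.05 208.62 241.84] err [-0.48  0.39  0.54] rot [ 0.03  0.06 -0.04] F [-1.  -0.3 -1.6] M [0.01 0.   0.03] gap 57.96 q [-0.31  0.56 -0.13  1.58  0.08  1.01 -1.97]
slide [-0.35, 43.88, 4.63] twist [0.0, 0.0, 0.344] len mm 441.24119778907897 deg 19.69106681429181
```

Request:
{"op": "send_rows", "data": {"motion": [{"slide": [0, 1.5, 0], "twist": [0, 0, 0], "grip": 0.365}, {"slide": [0, 4.5, 0], "twist": [0, 0, 0.05], "grip": 0.365}, {"slide": [0, 8.5, 0], "twist": [0, 0, 0.1], "grip": 0.365}, {"slide": [0, 12.5, 0], "twist": [0, 0, 0.15], "grip": 0.365}, {"slide": [0, 16.5, 0], "twist": [0, 0, 0.2], "grip": 0.365}]}}

```text
time: 7.05
tcp_pos: [577.8, 40.6, 239.9]
ee_rot: [[0.99, -0.143, -0.003], [-0.143, -0.99, -0.001], [-0.003, 0.002, -1.0]]
wrist_force: [0.6, -0.3, -1.4]
finger_gap: 0.683
```

Run:
```python
from mv import *
app((0,16.5,0),(0,0,.2))
st();plan([592,-230,195],np.radians(-106.3))
```

```text
t 7.05 tcp [577.84  40.56 239.94] err [-1.45 -2.96 -1.36] rot [-0.1  -0.16  0.14] F [ 0.6 -0.3 -1.4] M [-0.03 -0.01  0.01] gap 58.08 q [-0.07  0.52 -0.07  1.65  0.04  0.97 -1.86]
slide [5.1, 26.9, 4.63] twist [0.0, 0.0, 0.144] len mm 277.70039799129296 deg 8.231910911675339
```

Request:
{"op": "send_rows", "data": {"motion": [{"slide": [0.7, 4, 0], "twist": [0, 0, 0.05], "grip": 0.365}, {"slide": [1.5, 8, 0], "twist": [0, 0, 0.1], "grip": 0.365}, {"slide": [2.3, 12, 0], "twist": [0, 0, 0.144], "grip": 0.365}, {"slide": [3.1, 16, 0.5], "twist": [0, 0, 0.144], "grip": 0.365}, {"slide": [3.8, 20, 1.0], "twist": [0, 0, 0.144], "grip": 0.365}]}}

```text
time: 7.55
tcp_pos: [587.1, -162.6, 229.9]
ee_rot: [[0.96, -0.282, -0.003], [-0.282, -0.96, -0.0], [-0.002, 0.001, -1.0]]
wrist_force: [-0.1, 0.4, -0.9]
finger_gap: 0.686
```

Run:
```python
from mv import *
app((3.8,20,1),(0,0,.144))
st();plan([592,-230,190],np.radians(-106.3))
```

```text
t 7.55 tcp [ 587.15 -162.56  229.93] err [-1.69 -2.73 -1.36] rot [-0.06 -0.14  0.03] F [-0.1  0.4 -0.9] M [ 0.02 -0.1   0.03] gap 58.3 q [ 0.24  0.58 -0.02  1.58  0.01  0.99 -1.63]
slide [2.27, 6.65, 4.13] twist [0.0, 0.0, -0.0] len mm 81.47730128124047 deg 0.018681338208511436
```

Request:
{"op": "send_rows", "data": {"motion": [{"slide": [0.9, 2.6, 1.4], "twist": [0, 0, 0], "grip": 0.365}, {"slide": [1.7, 5.0, 2.8], "twist": [0, 0, 0], "grip": 0.365}, {"slide": [2.3, 6.7, 4.1], "twist": [0, 0, 0], "grip": 0.365}, {"slide": [2.3, 6.7, 4.1], "twist": [0, 0, 0], "grip": 0.365}, {"slide": [2.3, 6.7, 4.1], "twist": [0, 0, 0], "grip": 0.365}]}}

```text
time: 8.05
tcp_pos: [591.4, -229.6, 189.4]
ee_rot: [[0.96, -0.28, -0.002], [-0.28, -0.96, 0.002], [-0.002, -0.001, -1.0]]
wrist_force: [0.7, 1.0, -2.1]
finger_gap: 0.684
```

Run:
```python
from mv import *
app((2.3,6.7,4.1))
s=st()
from h import *
ims=[];
for n in('scene','top'):
    a=np.mean([ctrl.snapshot(n).astype(float) for _ in range(3)],0);np.save(f'e_{n}.npy',a)
im=np.load('e_scene.npy')
cv2.imwrite('pics/e.png',np.clip(cv2.resize(im[240:380,215:315],None,fx=6,fy=4.2*1,interpolation=cv2.INTER_CUBIC),0,255).astype(np.uint8))
cv2.imwrite('pics/e2.png',np.load('e_top.npy').astype(np.uint8))
s=st();y=s['ee_rot'][:,1];p=s['tcp_pos'].copy();p[2]-=132.8
for q in(-7.17,7.17):print('pin',proj('scene',p+y*q))
print('ears',proj('scene',[[595.5,-225.7,28.5],[591.5,-239.2,28.5]]))
```

```text
t 8.05 tcp [ 591.39 -229.61  189.44] err [-0.7   0.99 -0.85] rot [ 0.08 -0.13 -0.03] F [ 0.7  1.  -2.1] M [ 0.07 -0.   -0.01] gap 58.11 q [ 0.35  0.66 -0.02  1.55  0.01  0.94 -1.53]
t 8.35 tcp [ 592.44 -228.98  191.11] err [0.35 1.62 0.81] rot [ 0.03  0.07 -0.16] F [-0.5 -0.2 -2.3] M [-0.02 -0.02 -0.  ] gap 58.46 q [ 0.34  0.65 -0.02  1.55  0.01  0.94 -1.53]
pin [[260.61174036 327.2439856 ]]
pin [[254.49239495 331.9526421 ]]
ears [[261.61189339 339.57512761]
 [255.69330707 344.19396671]]
```

View pics/e.png

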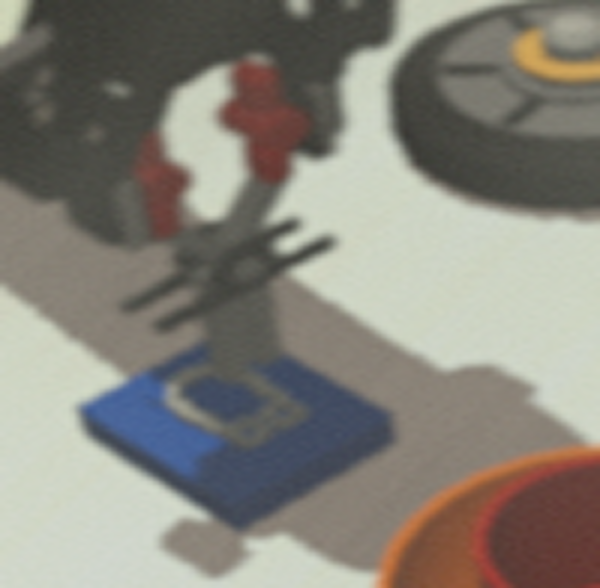

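View pics/e2.png

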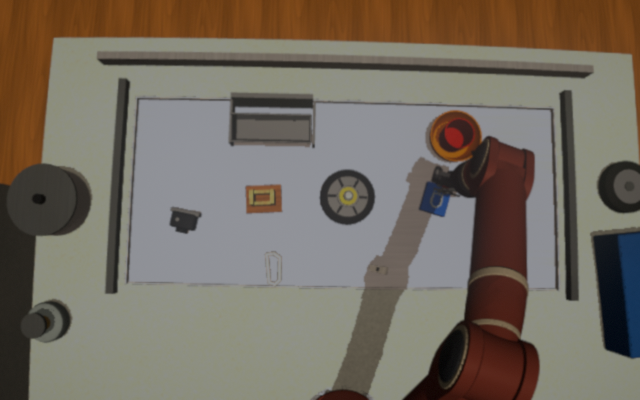

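Run:
```python
from h import *
im=np.load('e_scene.npy')
c=im[295:355,230:290]
cv2.imwrite('pics/e3.png',np.clip(cv2.resize(c,None,fx=10,fy=10,interpolation=cv2.INTER_CUBIC)*1.3,0,255).astype(np.uint8))
```

```text
(no output)
```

View pics/e3.png

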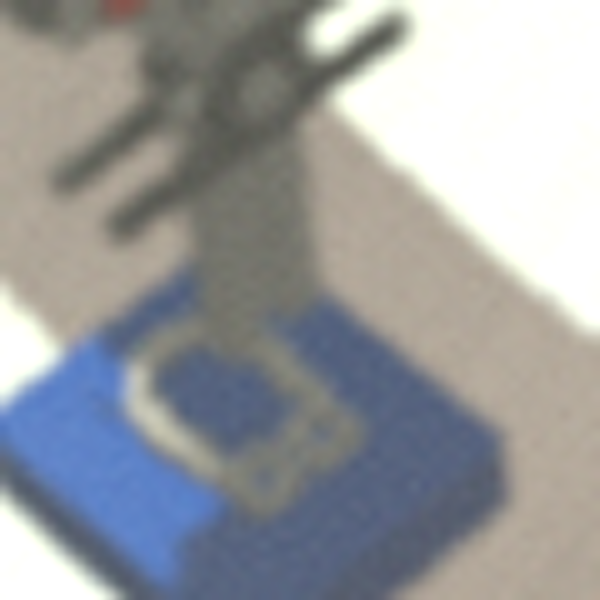

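```bash
cat > ov.py <<'E'
from h import *
def overlay(avg,name,tcp,R,x0,y0,w,h,k,dz=62.8,extra=[]):
    im=np.clip(cv2.resize(avg[y0:y0+h,x0:x0+w],None,fx=k,fy=k,interpolation=cv2.INTER_CUBIC)*1.2,0,255).astype(np.uint8)
    piv=tcp-np.array([0,0,dz])
    X=R[:,0];Y=R[:,1];Z=-R[:,2]
    def P(x,y,z): return piv+X*x+Y*y+Z*z
    def dot(p,c): 
        u=(proj('scene',p)[0]-[x0,y0]+.5)*k-.5;cv2.circle(im,tuple(int(round(v)) for v in u),2,c,-1)
    for a in(-9.5,9.5):
        for b in(-32,32): dot(P(a,b,-12),(0,255,0))
    for b in(-7.2,7.2):
        dot(P(0,b,-70),(0,0,255));
        for a in(-4,4):
            for c in(-4,4): dot(P(a,b+c,-66),(0,255,255))
    dot(P(0,0,0),(255,0,255))
    for e in extra: dot(np.array(e),(255,255,0))
    cv2.imwrite(name,im)
E
python3 - <<'E'
from ov import *
s=ctrl.sense()
overlay(np.load('e_scene.npy'),'pics/e4.png',s['tcp_pos'],s['ee_rot'],225,290,70,60,10,extra=[[595.5,-225.7,28.5],[591.5,-239.2,28.5],[589.7,-235.6,28.5],[593.3,-222.5,28.5]])
E
```

```text
(no output)
```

View pics/e4.png

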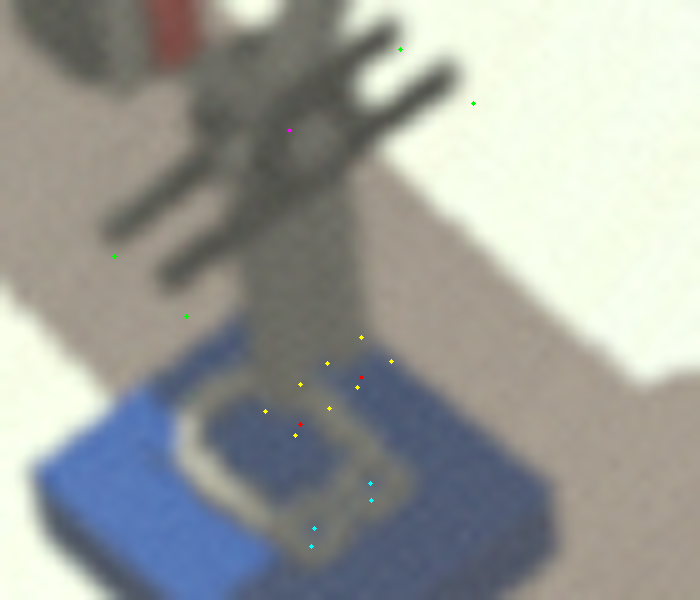

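Run:
```python
from h import *
from mv import *
m=proj('scene',[591.5,-229.0,28.5])[0]
for b in[(0,0),(1.3,1.7),(1.3,1)]: print(b,at_z('scene',m+b,28.5).round(1))
st();plan([593.5,-230.5,171])
```

```text
(0, 0) [ 591.5 -229.    28.5]
(1.3, 1.7) [ 595.7 -231.1   28.5]
(1.3, 1) [ 594.8 -229.8   28.5]
t 8.35 tcp [ 592.44 -228.98  191.11] err [0.35 1.62 0.81] rot [ 0.03  0.07 -0.16] F [-0.5 -0.2 -2.3] M [-0.02 -0.02 -0.  ] gap 58.46 q [ 0.34  0.65 -0.02  1.55  0.01  0.94 -1.53]
slide [0.13, -0.05, 1.93] twist [0.0, 0.0, 0.0] len mm 19.348794151995353 deg 0.0
```

Request:
{"op": "send_rows", "data": {"motion": [{"slide": [0.2, 0, 1.0], "twist": [0, 0, 0], "grip": 0.365}, {"slide": [0.2, 0, 1.8], "twist": [0, 0, 0], "grip": 0.365}, {"slide": [0.2, 0, 2.0], "twist": [0, 0, 0], "grip": 0.365}, {"slide": [0.2, 0, 2.0], "twist": [0, 0, 0], "grip": 0.365}, {"slide": [0.2, 0, 2.0], "twist": [0, 0, 0], "grip": 0.365}]}}

```text
time: 8.85
tcp_pos: [593.8, -231.0, 170.2]
ee_rot: [[0.96, -0.28, -0.0], [-0.28, -0.96, 0.0], [-0.0, -0.0, -1.0]]
wrist_force: [0.3, 0.4, -1.6]
finger_gap: 0.68
```

Run:
```python
from mv import *
app((.2,0,2))
from ov import *
L=[];P=[]
for _ in range(5):
    P.append(ctrl.sense()['tcp_pos']);L.append(ctrl.snapshot('scene').astype(float))
a=np.mean(L,0);np.save('g_scene.npy',a);print(np.round(P,1));s=st()
overlay(a,'pics/g.png',np.mean(P,0),s['ee_rot'],225,290,70,60,10)
overlay(a*1.2,'pics/g2.png',np.mean(P,0)+[0,0,1000],s['ee_rot'],240,315,36,36,16)
for t in('pins','ears'):
    for l in ctrl.landmark_of(t,'scene')[:2]: print(t,l['conf'],px(l['centre']))
```

```text
[[ 593.8 -231.   170.2]
 [ 593.9 -231.   170.5]
 [ 594.  -231.   170.6]
 [ 593.9 -231.   170.7]
 [ 593.9 -231.   170.7]]
t 9.1 tcp [ 593.89 -230.97  170.63] err [-0.12  0.19  0.34] rot [ 0.    0.03 -0.03] F [-0.6 -0.1 -1.5] M [-0.01 -0.03  0.03] gap 58.03 q [ 0.35  0.68 -0.02  1.56  0.01  0.9  -1.53]
pins 0.84 [256.192 337.8  ]
pins 0.43 [251.584 333.32 ]
ears 0.52 [257.6 340.8]
```

View pics/g.png

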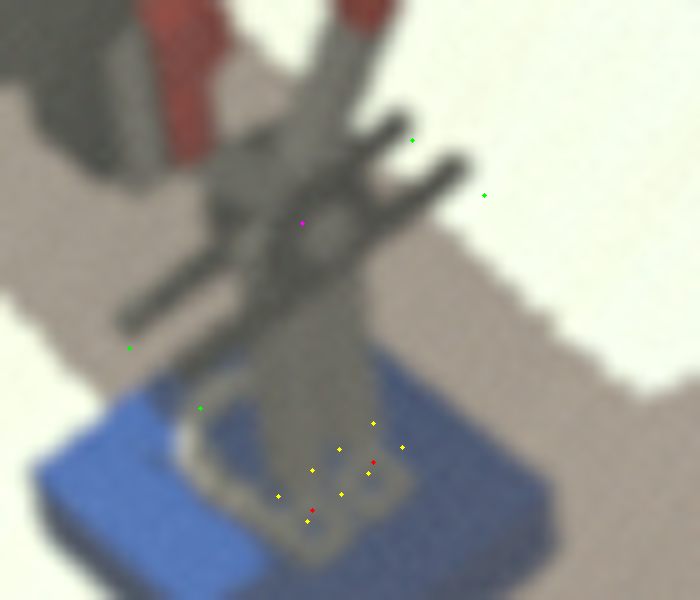

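View pics/g2.png

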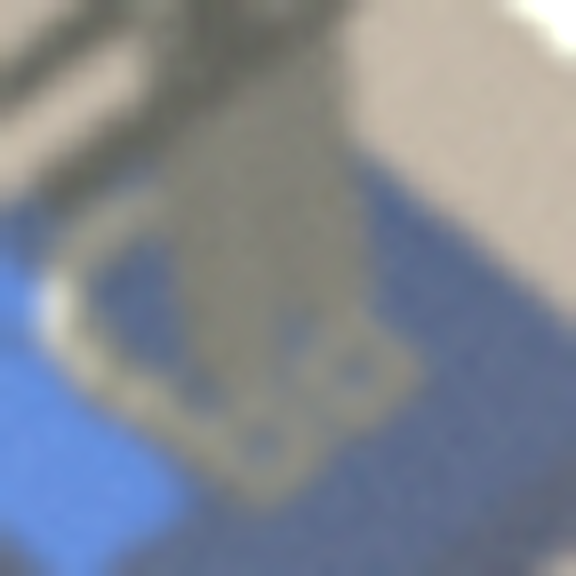

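Run:
```python
from h import *
a=np.mean([ctrl.snapshot('top').astype(float) for _ in range(4)],0);np.save('g_top.npy',a)
cv2.imwrite('pics/g3.png',np.clip(cv2.resize(a[165:220,410:480],None,fx=10,fy=10,interpolation=cv2.INTER_CUBIC)*1.5,0,255).astype(np.uint8))
s=ctrl.sense();y=s['ee_rot'][:,1];p=s['tcp_pos']
for d in(0,62.8,132.8): print(d,(proj('top',p-[0,0,d])[0]-[410,165])*10)
```

```text
0 [430.08260004 204.37560128]
62.8 [357.57384097 234.70760016]
132.8 [284.84077056 265.10849894]
```

View pics/g3.png

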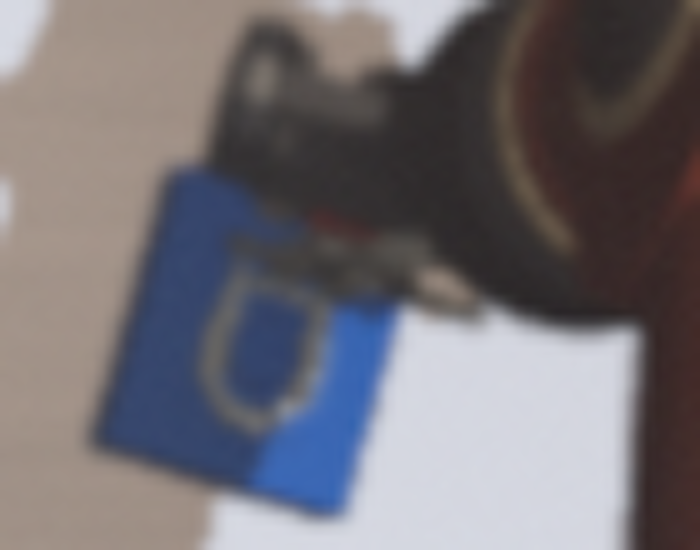

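Run:
```python
from h import *
a=np.load('g_top.npy');s=ctrl.sense();R=s['ee_rot'];p=s['tcp_pos']-[0,0,62.8]
im=np.clip(cv2.resize(a[170:210,418:468],None,fx=14,fy=14,interpolation=cv2.INTER_CUBIC)*2,0,255).astype(np.uint8)
def dot(q,c):
    u=(proj('top',q)[0]-[418,170]+.5)*14-.5;print(u.round());cv2.circle(im,tuple(int(round(v)) for v in u),3,c,-1)
for aa in(-9.5,9.5):
    for b in(-32,32): dot(p+R[:,0]*aa+R[:,1]*b-[0,0,9],(0,255,0))
dot(p,(255,0,255))
for b in(-7.2,7.2): dot(p+R[:,1]*b-[0,0,70],(0,0,255))
cv2.imwrite('pics/g4.png',im)
```

```text
[188. 268.]
[544. 380.]
[219. 162.]
[573. 274.]
[395. 265.]
[255. 296.]
[331. 320.]
```

View pics/g4.png

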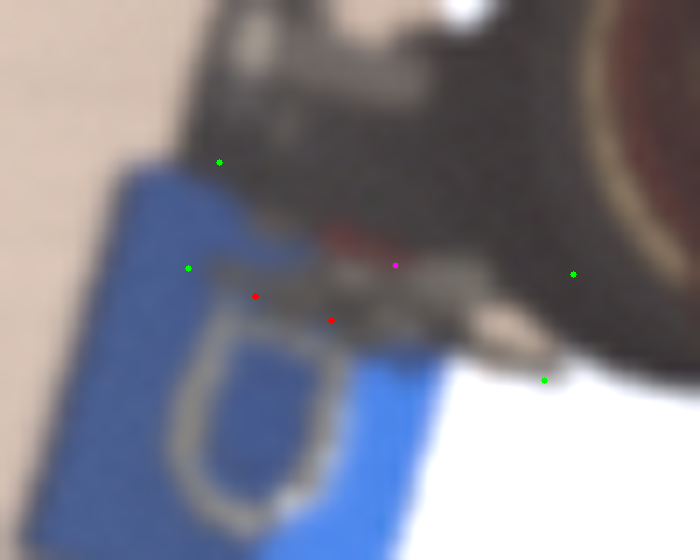

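Run:
```python
from mv import *
st();plan([594.6,-230.1,164])
```

```text
t 9.4 tcp [ 593.76 -230.92  170.37] err [-0.25  0.24  0.07] rot [ 0.    0.   -0.04] F [ 0.1  0.8 -1.4] M [ 0.   -0.06  0.01] gap 57.93 q [ 0.35  0.68 -0.02  1.56  0.01  0.9  -1.53]
slide [0.03, -0.12, 0.63] twist [0.0, 0.0, 0.0] len mm 6.413021491069406 deg 0.0
```

Request:
{"op": "send_rows", "data": {"motion": [{"slide": [0.05, -0.12, 0.3], "twist": [0, 0, 0], "grip": 0.365}, {"slide": [0.05, -0.12, 0.6], "twist": [0, 0, 0], "grip": 0.365}, {"slide": [0.05, -0.12, 0.6], "twist": [0, 0, 0], "grip": 0.365}]}}

```text
time: 9.7
tcp_pos: [594.2, -229.6, 163.5]
ee_rot: [[0.96, -0.28, -0.001], [-0.28, -0.96, 0.001], [-0.002, -0.0, -1.0]]
wrist_force: [-0.8, 0.5, -1.3]
finger_gap: 0.683
```

Run:
```python
from mv import *
app((.05,-.12,.6))
from ov import *
L=[];P=[]
for _ in range(5):
    P.append(ctrl.sense()['tcp_pos']);L.append(ctrl.snapshot('scene').astype(float))
a=np.mean(L,0);np.save('i_scene.npy',a);s=st()
overlay(a*1.2,'pics/i2.png',np.mean(P,0)+[0,0,1000],s['ee_rot'],240,315,36,36,18)
for t in('pins','ears'):
    for l in ctrl.landmark_of(t,'scene')[:2]: print(t,l['conf'],px(l['centre']))
```

```text
t 9.95 tcp [ 594.62 -229.96  164.39] err [-0.21  0.19  0.09] rot [ 0.    0.01 -0.03] F [-0.5 -0.7 -2.6] M [0.06 0.01 0.02] gap 58.56 q [ 0.34  0.69 -0.02  1.57  0.01  0.89 -1.53]
pins 0.73 [257.92 337.88]
ears 0.45 [260.288 342.6  ]
```

View pics/i2.png

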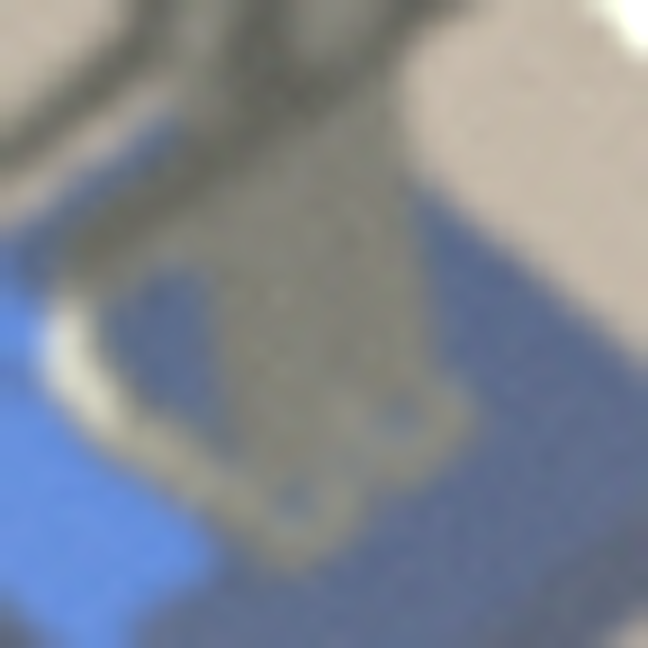

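Run:
```python
from fit import *
o=[]
for f in('a_scene','g_scene','i_scene'):
    b=blue(np.load(f+'.npy'))[322:352,243:271]
    print(f,b[15:25,8:22].round(2))
    o.append(cv2.resize(np.clip((b-.3)*1500,0,255).astype(np.uint8),None,fx=9,fy=9,interpolation=cv2.INTER_CUBIC))
cv2.imwrite('pics/i3.png',np.hstack(o))
```

```text
a_scene [[0.44 0.45 0.44 0.43 0.41 0.41 0.41 0.37 0.33 0.33 0.34 0.36 0.34 0.33]
 [0.39 0.41 0.42 0.39 0.38 0.39 0.38 0.35 0.32 0.32 0.36 0.37 0.34 0.32]
 [0.35 0.39 0.4  0.37 0.35 0.35 0.35 0.34 0.32 0.32 0.34 0.34 0.33 0.32]
 [0.33 0.36 0.36 0.35 0.33 0.33 0.33 0.33 0.33 0.32 0.32 0.32 0.33 0.36]
 [0.32 0.33 0.34 0.33 0.33 0.33 0.33 0.33 0.33 0.34 0.34 0.34 0.36 0.41]
 [0.32 0.32 0.32 0.32 0.34 0.37 0.35 0.32 0.33 0.36 0.39 0.4  0.43 0.45]
 [0.35 0.33 0.32 0.32 0.35 0.36 0.34 0.32 0.33 0.38 0.43 0.45 0.45 0.45]
 [0.42 0.38 0.34 0.32 0.33 0.34 0.33 0.33 0.36 0.41 0.45 0.46 0.45 0.46]
 [0.45 0.44 0.39 0.34 0.32 0.32 0.33 0.36 0.41 0.44 0.46 0.46 0.46 0.45]
 [0.46 0.45 0.42 0.38 0.36 0.35 0.38 0.42 0.45 0.46 0.46 0.45 0.46 0.46]]
g_scene [[0.36 0.33 0.32 0.31 0.31 0.32 0.34 0.34 0.33 0.32 0.33 0.34 0.33 0.32]
 [0.36 0.35 0.33 0.32 0.32 0.33 0.34 0.33 0.32 0.33 0.34 0.35 0.33 0.32]
 [0.35 0.36 0.35 0.33 0.32 0.32 0.34 0.33 0.32 0.33 0.33 0.34 0.33 0.32]
 [0.33 0.35 0.35 0.33 0.32 0.32 0.32 0.33 0.33 0.33 0.32 0.32 0.33 0.35]
 [0.32 0.33 0.33 0.32 0.33 0.33 0.33 0.32 0.33 0.34 0.33 0.33
[... 416 characters left out ...]
2 0.31 0.32 0.32 0.32 0.33 0.34 0.33 0.32]
 [0.37 0.35 0.33 0.32 0.32 0.32 0.32 0.31 0.32 0.33 0.34 0.35 0.33 0.32]
 [0.34 0.35 0.33 0.32 0.32 0.31 0.32 0.32 0.32 0.33 0.33 0.34 0.32 0.32]
 [0.33 0.34 0.33 0.32 0.32 0.32 0.32 0.33 0.33 0.33 0.32 0.32 0.33 0.34]
 [0.32 0.33 0.33 0.32 0.32 0.33 0.33 0.32 0.33 0.33 0.33 0.33 0.35 0.37]
 [0.32 0.32 0.32 0.32 0.34 0.35 0.34 0.32 0.32 0.34 0.36 0.37 0.38 0.4 ]
 [0.36 0.32 0.31 0.32 0.34 0.35 0.34 0.32 0.33 0.36 0.38 0.4  0.4  0.4 ]
 [0.41 0.36 0.34 0.32 0.33 0.33 0.32 0.33 0.34 0.38 0.4  0.4  0.4  0.41]
 [0.44 0.4  0.36 0.34 0.32 0.32 0.33 0.35 0.37 0.4  0.41 0.41 0.41 0.4 ]
 [0.44 0.41 0.39 0.36 0.35 0.34 0.36 0.39 0.4  0.41 0.41 0.4  0.4  0.4 ]]
```

View pics/i3.png

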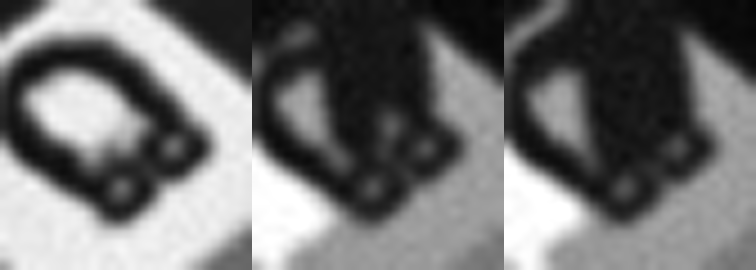

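```bash
cat > f5.py <<'E'
from fit import *
from scipy.optimize import minimize
x0,y0,w,h=243,322,28,28
def obsb(f): return blue(np.load(f+'.npy'))[y0:y0+h,x0:x0+w]
base=obsb('a_scene');bn=(base-.32)/(.46-.32)
R=None
from mv import down
R=down(np.radians(-106.3))
# mean tcp
T={'g_scene':np.array([593.9,-231.0,170.55]),'i_scene':np.array([594.5,-229.9,164.1])}
def model(f,du,dv,top,wd):
    p=T[f]-[0,0,62.8];X,Y=R[:,0],R[:,1]
    m=np.zeros((h*S,w*S),np.uint8)
    for sg in(-1,1):
        pts=[]
        for a in(-4,4):
            for c in(-wd,wd):
                pts.append(p+X*a+Y*sg*(7.2+c)-[0,0,66]); 
            for c in (-wd,wd): pts.append(p+X*a+Y*sg*(top+c)-[0,0,30])
        pin=[p+Y*sg*7.2+2*(X*np.cos(t)+Y*np.sin(t))-[0,0,z] for z in(66,70) for t in np.linspace(0,6.28,12)]
        for q in(pts,pin):
            u=proj('scene',np.array(q))+[du,dv]-[x0,y0]+.5
            hu=cv2.convexHull((u*S-.5).astype(np.float32))
            cv2.fillPoly(m,[np.round(hu*16).astype(np.int32)],1,shift=4)
    m=cv2.GaussianBlur(m.astype(float),(0,0),S*.6).reshape(h,S,w,S).mean((1,3))
    return m
yy,xx=np.mgrid[y0:y0+h,x0:x0+w]
sel=(yy>=329)&(yy<346)&(xx>=250)&(xx<=267)
def cost(p,fs):
    e=0
    for f in fs:
        o=obsb(f);pr=.32+.085*np.clip(bn,0,1.05)*(1-model(f,*p))
        # calibrate: shadow; but left part lit -> restrict
        e+=((pr-o)[sel]**2).sum()
    return e*1e3
for fs in(['g_scene'],['i_scene'],['g_scene','i_scene']):
    best=None
    for du in(-1.5,0):
        for dv in(-2,0):
            p0=np.array([du,dv,6,4.]);d=np.diag([.7,.7,1,.5])
            r=minimize(cost,p0,args=(fs,),method='Nelder-Mead',options=dict(initial_simplex=np.vstack([p0]+[p0+q for q in d])))
            if best is None or r.fun<best.fun:best=r
    print(fs,best.x.round(2),best.fun)
    for du,dv in[(0,0),(-1.3,-1.7)]: print(cost([du,dv,6,4],fs))
o=[]
for f in T:
    o+=[obsb(f),.32+.085*bn*(1-model(f,*best.x))]
cv2.imwrite('pics/f5.png',np.hstack([cv2.resize(np.clip((b-.3)*1800,0,255).astype(np.uint8),None,fx=7,fy=7,interpolation=cv2.INTER_CUBIC) for b in o]))
# resulting alignment: tool pins (with bias) vs holes in px -> world shift at z=28.5
hol=np.array([258.95,339.75])
for f in['i_scene']:
    t=T[f]
    def pinpix(xy): return proj('scene',[xy[0],xy[1],28.5])[0]+best.x[:2]
    r=least_squares(lambda q:pinpix(q)-hol,t[:2]);print('TCP xy for alignment',r.x.round(2),'now',t)
E
python3 f5.py
```

```text
['g_scene'] [-1.35 -1.6   5.77  3.71] 16.231702549135793
75.48918255201953
17.56123612118246
['i_scene'] [-1.42 -1.92  5.15  4.1 ] 20.693193045158786
78.343036920675
22.89099292576921
['g_scene', 'i_scene'] [-1.39 -1.79  5.34  3.88] 36.72841238712424
153.83221947269453
40.45222904695167
TCP xy for alignment [ 595.81 -230.46] now [ 594.5 -229.9  164.1]
```

View pics/f5.png

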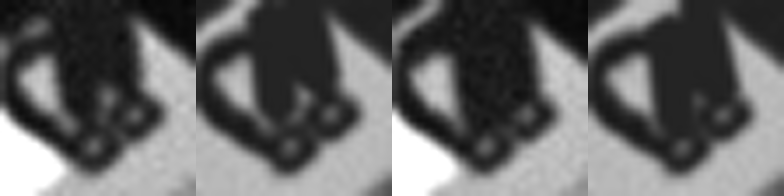

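Run:
```python
from h import *
def sq(c,z,yaw=-.285,hh=3.25):
    co,s=np.cos(yaw),np.sin(yaw)
    return np.array([[c[0]+co*a-s*b,c[1]+s*a+co*b,z] for a,b in((-hh,-hh),(hh,-hh),(hh,hh),(-hh,hh))])
for n,c in(('scene',(593.3,-222.5)),('scene',(589.7,-235.6)),('top',(595.5,-225.7)),('top',(591.5,-239.2))):
    A=proj(n,sq(c,28.5)).astype(np.float32);B=proj(n,sq(c,24)).astype(np.float32)
    ar,P=cv2.intersectConvexConvex(A,B);m=cv2.moments(P);u=np.array([m['m10']/m['m00'],m['m01']/m['m00']])
    d=u-A.mean(0);print(n,ar,cv2.contourArea(A),d, 'world corr',(at_z(n,A.mean(0)-d,28.5)-at_z(n,A.mean(0),28.5)).round(2))
print(-C['scene']['R'].T@C['scene']['t'],-C['top']['R'].T@C['top']['t'])
```

```text
scene 3.735814332962036 10.198791969567537 [0.11570841 0.78971544] world corr [-1.16  1.42  0.  ]
scene 3.9128780364990234 10.469484576024115 [0.12575273 0.78933214] world corr [-1.17  1.38  0.  ]
top 4.904136657714844 6.5123462695628405 [-0.21700908  0.09365664] world corr [ 0.25 -0.56 -0.  ]
top 4.854182243347168 6.502987730316818 [-0.22576862  0.09077682] world corr [ 0.24 -0.58  0.  ]
[ 947.93903271 -654.95936882  716.36830927] [ 454.44751749   90.24768273 1317.91761541]
```

Request:
{"op": "send_rows", "data": {"motion": [{"slide": [-0.05, -0.06, 0.1], "twist": [0, 0, 0], "grip": 0.365}, {"slide": [-0.05, -0.06, 0.2], "twist": [0, 0, 0], "grip": 0.365}, {"slide": [-0.05, -0.06, 0.3], "twist": [0, 0, 0], "grip": 0.365}, {"slide": [-0.05, -0.06, 0.4], "twist": [0, 0, 0], "grip": 0.365}, {"slide": [-0.05, -0.06, 0.45], "twist": [0, 0, 0], "grip": 0.365}]}}

```text
time: 10.55
tcp_pos: [594.2, -229.2, 159.7]
ee_rot: [[0.96, -0.28, -0.0], [-0.28, -0.96, 0.0], [-0.0, -0.0, -1.0]]
wrist_force: [-0.3, 0.4, -2.0]
finger_gap: 0.68
```

Run:
```python
from mv import *
app((-.05,-.06,.45));st()
```

```text
t 10.55 tcp [ 594.18 -229.16  159.66] err [-0.34  0.28 -0.14] rot [ 0.   -0.02 -0.04] F [-0.3  0.4 -2. ] M [ 0.07  0.06 -0.  ] gap 57.77 q [ 0.34  0.69 -0.02  1.58  0.01  0.88 -1.53]
```

Request:
{"op": "send_rows", "data": {"motion": [{"slide": [0, 0, 0.1], "twist": [0, 0, 0], "grip": 0.365}, {"slide": [0, 0, 0.2], "twist": [0, 0, 0], "grip": 0.365}, {"slide": [0, 0, 0.2], "twist": [0, 0, 0], "grip": 0.365}]}}

```text
time: 10.85
tcp_pos: [594.2, -229.1, 157.6]
ee_rot: [[0.96, -0.28, -0.0], [-0.28, -0.96, 0.0], [-0.0, -0.0, -1.0]]
wrist_force: [0.2, 0.5, -1.6]
finger_gap: 0.685
```

Run:
```python
from mv import *
app((0,0,.2));st()
```

```text
t 10.85 tcp [ 594.15 -229.12  157.64] err [-0.36  0.32 -0.16] rot [ 0.01 -0.02 -0.04] F [ 0.2  0.5 -1.6] M [-0.  0. -0.] gap 58.26 q [ 0.34  0.69 -0.02  1.58  0.01  0.87 -1.53]
```

Request:
{"op": "send_rows", "data": {"motion": [{"slide": [0, 0, 0.07], "twist": [0, 0, 0], "grip": 0.365}, {"slide": [0, 0, 0.15], "twist": [0, 0, 0], "grip": 0.365}, {"slide": [0, 0, 0.15], "twist": [0, 0, 0], "grip": 0.365}]}}

```text
time: 11.15
tcp_pos: [594.8, -229.3, 157.1]
ee_rot: [[0.96, -0.28, 0.002], [-0.28, -0.96, -0.0], [0.002, -0.0, -1.0]]
wrist_force: [-0.9, 0.1, 0.9]
finger_gap: 0.689
```

Run:
```python
from mv import *
app((0,0,.15));st()
from ov import *
L=[ctrl.snapshot('scene').astype(float) for _ in range(3)]
a=np.mean(L,0);np.save('j_scene.npy',a)
from fit import blue
b=blue(a)[322:352,243:271];im=cv2.resize(np.clip((b-.3)*1500,0,255).astype(np.uint8),None,fx=12,fy=12,interpolation=cv2.INTER_CUBIC)
c=np.clip(cv2.resize(a[322:352,243:271]*1.4,None,fx=12,fy=12,interpolation=cv2.INTER_CUBIC),0,255).astype(np.uint8)
cv2.imwrite('pics/j.png',np.hstack([cv2.cvtColor(im,cv2.COLOR_GRAY2BGR),c]));st()
```

```text
t 11.15 tcp [ 594.81 -229.32  157.08] err [0.29 0.11 0.79] rot [ 0.    0.09 -0.04] F [-0.9  0.1  0.9] M [-0.02  0.07 -0.01] gap 58.57 q [ 0.34  0.69 -0.02  1.58  0.01  0.87 -1.53]
t 11.3 tcp [ 594.71 -229.3   157.02] err [0.2  0.13 0.72] rot [ 0.    0.08 -0.04] F [-0.7  0.3  2.7] M [ 0.05 -0.   -0.05] gap 57.86 q [ 0.34  0.69 -0.02  1.58  0.01  0.87 -1.53]
```

View pics/j.png

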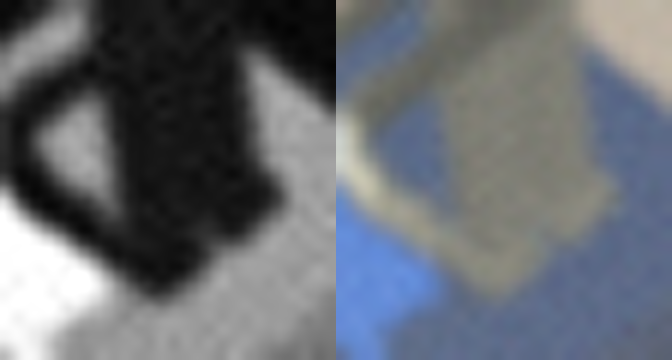

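Request:
{"op": "send_rows", "data": {"motion": [{"slide": [0, 0, -0.1], "twist": [0, 0, 0], "grip": 0.3}, {"slide": [-0.03, 0, -0.15], "twist": [0, 0, 0], "grip": 0.22}, {"slide": [-0.06, 0, -0.2], "twist": [0, 0, 0], "grip": 0.15}, {"slide": [-0.1, 0, -0.25], "twist": [0, 0, 0], "grip": 0.08}, {"slide": [-0.1, 0, -0.25], "twist": [0, 0, 0], "grip": 0.08}]}}

```text
time: 11.8
tcp_pos: [594.2, -230.5, 160.7]
ee_rot: [[0.96, -0.281, 0.003], [-0.281, -0.96, -0.003], [0.004, 0.002, -1.0]]
wrist_force: [-0.8, -2.1, 7.0]
finger_gap: 0.547
```

Run:
```python
from mv import *
app((-.1,0,-.25));st()
```

```text
t 11.8 tcp [ 594.21 -230.5   160.69] err [ 0.65 -1.35  1.89] rot [-0.11  0.24  0.01] F [-0.8 -2.1  7. ] M [-0.4   0.11 -0.03] gap 46.51 q [ 0.34  0.69 -0.02  1.58  0.01  0.87 -1.53]
```

Request:
{"op": "send_rows", "data": {"motion": [{"slide": [0, 0, -0.1], "twist": [0, 0, 0], "grip": 0.08}, {"slide": [-0.02, 0, -0.2], "twist": [0, 0, 0], "grip": 0.03}, {"slide": [-0.04, 0, -0.25], "twist": [0, 0, 0], "grip": -0.02}, {"slide": [-0.06, 0, -0.3], "twist": [0, 0, 0], "grip": -0.06}, {"slide": [-0.06, 0, -0.3], "twist": [0, 0, 0], "grip": -0.06}]}}

```text
time: 12.3
tcp_pos: [592.7, -230.0, 162.1]
ee_rot: [[0.96, -0.281, 0.001], [-0.281, -0.96, -0.002], [0.001, 0.002, -1.0]]
wrist_force: [-0.8, -2.8, 4.5]
finger_gap: 0.474
```

Run:
```python
from mv import *
app((-.06,0,-.3));st()
from ov import *
L=[ctrl.snapshot('scene').astype(float) for _ in range(3)]
a=np.mean(L,0);np.save('k_scene.npy',a)
from fit import blue
b=blue(a)[318:352,238:276];im=cv2.resize(np.clip((b-.3)*1500,0,255).astype(np.uint8),None,fx=10,fy=10,interpolation=cv2.INTER_CUBIC)
c=np.clip(cv2.resize(a[318:352,238:276]*1.4,None,fx=10,fy=10,interpolation=cv2.INTER_CUBIC),0,255).astype(np.uint8)
cv2.imwrite('pics/k.png',np.hstack([cv2.cvtColor(im,cv2.COLOR_GRAY2BGR),c]));st()
```

```text
t 12.3 tcp [ 592.74 -229.98  162.13] err [-0.24 -0.99  0.33] rot [-0.1   0.07 -0.01] F [-0.8 -2.8  4.5] M [-1.03  0.14  0.04] gap 40.33 q [ 0.34  0.69 -0.02  1.58  0.01  0.88 -1.53]
t 12.45 tcp [ 592.77 -229.83  162.1 ] err [-0.21 -0.84  0.3 ] rot [-0.09  0.06 -0.02] F [-0.7 -3.8  5.5] M [-1.24  0.17  0.02] gap 40.44 q [ 0.34  0.69 -0.02  1.58  0.01  0.88 -1.53]
```

View pics/k.png

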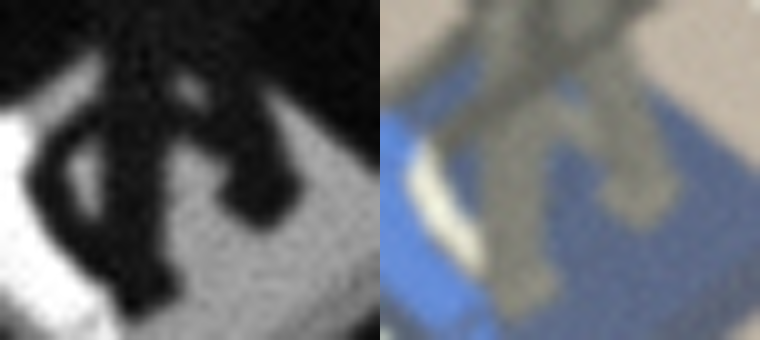

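Request:
{"op": "send_rows", "data": {"motion": [{"slide": [0, 0.04, -0.1], "twist": [0, 0, 0], "grip": -0.06}, {"slide": [0, 0.06, -0.25], "twist": [0, 0, 0], "grip": -0.06}, {"slide": [0, 0.06, -0.5], "twist": [0, 0, 0], "grip": -0.06}, {"slide": [0, 0.06, -0.8], "twist": [0, 0, 0], "grip": -0.06}, {"slide": [0, 0.06, -1.2], "twist": [0, 0, 0], "grip": -0.06}]}}

```text
time: 12.95
tcp_pos: [592.1, -228.1, 173.2]
ee_rot: [[0.96, -0.28, -0.002], [-0.28, -0.96, 0.002], [-0.002, -0.001, -1.0]]
wrist_force: [-0.2, 0.3, -2.8]
finger_gap: 0.479
```

Run:
```python
from mv import *
app((0,.06,-1.2));st()
from ov import *
L=[ctrl.snapshot('scene').astype(float) for _ in range(2)]
a=np.mean(L,0)
c=np.clip(cv2.resize(a[270:360,215:305]*1.2,None,fx=7,fy=6,interpolation=cv2.INTER_CUBIC),0,255).astype(np.uint8)
cv2.imwrite('pics/l.png',c);st()
```

```text
t 12.95 tcp [ 592.13 -228.09  173.19] err [-0.68  1.47 -0.61] rot [ 0.08 -0.14 -0.09] F [-0.2  0.3 -2.8] M [-0.01 -0.   -0.  ] gap 40.7 q [ 0.34  0.67 -0.02  1.57  0.01  0.9  -1.53]
t 13.05 tcp [ 592.9  -228.9   174.31] err [0.09 0.66 0.52] rot [ 0.04  0.04 -0.06] F [-0.7  0.5 -2.2] M [-0.01 -0.06  0.06] gap 40.1 q [ 0.34  0.67 -0.02  1.57  0.01  0.9  -1.53]
```

View pics/l.png

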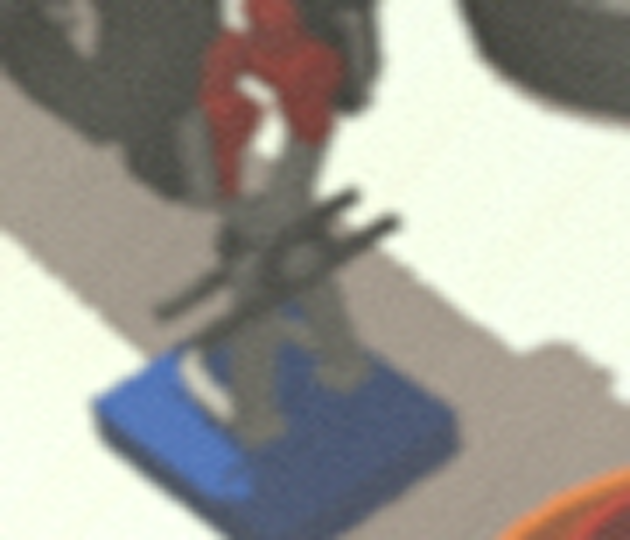

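Run:
```python
from mv import *
st();plan([593,-229,232]);plan([594,-6,230])
```

```text
t 13.05 tcp [ 592.9  -228.9   174.31] err [0.09 0.66 0.52] rot [ 0.04  0.04 -0.06] F [-0.7  0.5 -2.2] M [-0.01 -0.06  0.06] gap 40.1 q [ 0.34  0.67 -0.02  1.57  0.01  0.9  -1.53]
slide [0.0, -0.06, -5.82] twist [0.0, 0.0, 0.0] len mm 58.20599621517587 deg 0.0
slide [-6.17, -21.49, -5.62] twist [0.0, 0.0, 0.0] len mm 230.51866790425535 deg 0.0
```

Request:
{"op": "send_rows", "data": {"motion": [{"slide": [0, 0, -0.8], "twist": [0, 0, 0], "grip": -0.06}, {"slide": [0, 0, -2.0], "twist": [0, 0, 0], "grip": -0.06}, {"slide": [0, 0, -3.5], "twist": [0, 0, 0], "grip": -0.06}, {"slide": [0, 0, -5], "twist": [0, 0, 0], "grip": -0.06}, {"slide": [0, 0, -5.8], "twist": [0, 0, 0], "grip": -0.06}]}}

```text
time: 13.55
tcp_pos: [593.4, -229.7, 234.4]
ee_rot: [[0.96, -0.28, 0.004], [-0.28, -0.96, -0.001], [0.004, 0.0, -1.0]]
wrist_force: [0.4, -0.1, -1.7]
finger_gap: 0.474
```

Run:
```python
from mv import *
app((0,0,-5.8));st();plan([594,-6,230])
```

```text
t 13.55 tcp [ 593.42 -229.68  234.44] err [ 0.61 -0.12  2.64] rot [-0.01  0.22 -0.03] F [ 0.4 -0.1 -1.7] M [-0.02 -0.04  0.  ] gap 40.3 q [ 0.34  0.61 -0.02  1.5   0.01  1.03 -1.53]
slide [-6.17, -21.49, 0.18] twist [0.0, 0.0, 0.0] len mm 223.56947075205142 deg 0.0
```

Request:
{"op": "send_rows", "data": {"motion": [{"slide": [-0.3, -1, 0], "twist": [0, 0, 0], "grip": -0.06}, {"slide": [-0.9, -3, 0], "twist": [0, 0, 0], "grip": -0.06}, {"slide": [-1.8, -6, 0], "twist": [0, 0, 0], "grip": -0.06}, {"slide": [-2.7, -9.3, 0], "twist": [0, 0, 0], "grip": -0.06}, {"slide": [-3.6, -12.6, 0], "twist": [0, 0, 0], "grip": -0.06}]}}

```text
time: 14.05
tcp_pos: [592.6, -96.0, 231.2]
ee_rot: [[0.96, -0.28, -0.002], [-0.28, -0.96, 0.001], [-0.002, -0.001, -1.0]]
wrist_force: [0.6, -0.0, -2.1]
finger_gap: 0.473
```

Request:
{"op": "send_rows", "data": {"motion": [{"slide": [-0.9, -3.2, 0], "twist": [0, 0, 0], "grip": -0.06}, {"slide": [-1.7, -5.9, 0], "twist": [0, 0, 0], "grip": -0.06}, {"slide": [-2.3, -8.0, 0], "twist": [0, 0, 0], "grip": -0.06}, {"slide": [-2.6, -8.9, 0.2], "twist": [0, 0, 0], "grip": -0.06}, {"slide": [-2.6, -8.9, 0.2], "twist": [0, 0, 0], "grip": -0.06}]}}

```text
time: 14.55
tcp_pos: [592.6, -3.1, 229.1]
ee_rot: [[0.961, -0.277, -0.002], [-0.277, -0.961, 0.001], [-0.002, -0.001, -1.0]]
wrist_force: [-0.4, -0.4, -1.8]
finger_gap: 0.478
```

Request:
{"op": "send_rows", "data": {"motion": [{"slide": [0, 0, 0], "twist": [0, 0, 0], "grip": -0.06}, {"slide": [0, 0, 0], "twist": [0, 0, 0], "grip": -0.06}]}}

```text
time: 14.75
tcp_pos: [593.2, -7.9, 229.7]
ee_rot: [[0.959, -0.283, -0.0], [-0.283, -0.959, -0.002], [0.0, 0.002, -1.0]]
wrist_force: [0.3, -0.1, -2.0]
finger_gap: 0.479
```

Run:
```python
from mv import *
app((-3.6,-12.6,0));app((-2.6,-8.9,.2));st()
from h import *
P=[]
for n in('scene','top'):
    L=[]
    for _ in range(4):
        P.append(ctrl.sense()['tcp_pos']);L.append(ctrl.snapshot(n).astype(float))
    np.save(f'm_{n}.npy',np.mean(L,0))
print(np.round(P,1))
a=np.load('m_scene.npy');cv2.imwrite('pics/m1.png',np.clip(cv2.resize(a[170:300,270:370],None,fx=6,fy=4.6,interpolation=cv2.INTER_CUBIC)*1.2,0,255).astype(np.uint8))
a=np.load('m_top.npy');cv2.imwrite('pics/m2.png',np.clip(cv2.resize(a[150:230,310:390],None,fx=7,fy=7,interpolation=cv2.INTER_CUBIC)*1.7,0,255).astype(np.uint8))
s=st()
```

```text
t 14.75 tcp [593.23  -7.91 229.7 ] err [-0.48 -2.11 -0.09] rot [-0.09  0.01  0.15] F [ 0.3 -0.1 -2. ] M [-0.01 -0.03  0.01] gap 40.74 q [-0.01  0.55 -0.02  1.63  0.01  0.96 -1.9 ]
[[593.2  -7.9 229.7]
 [593.3  -7.7 229.8]
 [593.3  -7.4 229.8]
 [593.4  -7.  229.9]
 [593.3  -6.7 229.9]
 [593.3  -6.4 229.9]
 [593.3  -6.2 229.9]
 [593.3  -5.9 229.8]]
t 15.15 tcp [593.35  -5.77 229.89] err [-0.37  0.03  0.09] rot [ 0.01  0.01 -0.02] F [-0.1 -0.1 -1.5] M [-0.02  0.01  0.  ] gap 40.24 q [-0.01  0.55 -0.02  1.63  0.01  0.96 -1.9 ]
```

View pics/m1.png

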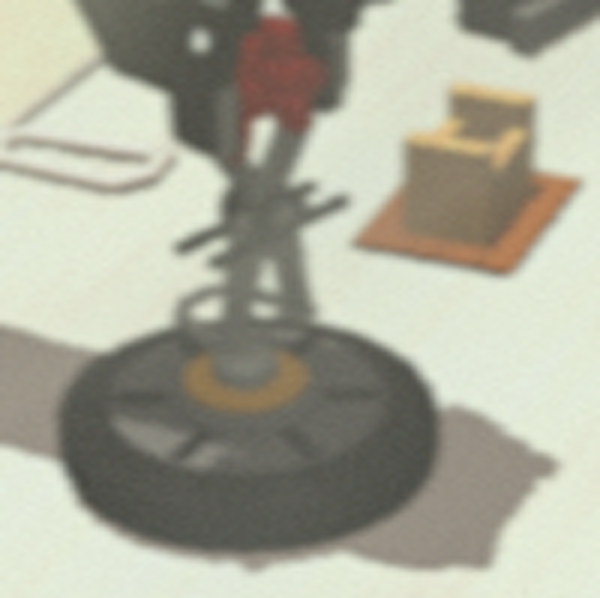

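View pics/m2.png

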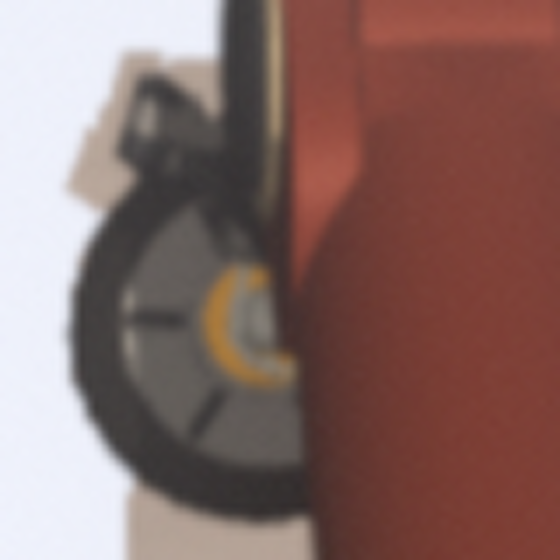

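Run:
```python
from ov import *
s=ctrl.sense();a=np.load('m_scene.npy')
import ov
x0,y0,k=290,205,13
tcp=np.array([593.3,-7.25,229.8]);R=s['ee_rot']
im=np.clip(cv2.resize(a[y0:y0+45,x0:x0+45],None,fx=k,fy=k,interpolation=cv2.INTER_CUBIC)*1.3,0,255).astype(np.uint8)
raw=im.copy()
piv=tcp-[0,0,67.2];X=R[:,0];Y=R[:,1]
def dot(q,c):
    u=(proj('scene',q)[0]-[x0,y0]+.5)*k-.5;cv2.circle(im,tuple(int(round(v)) for v in u),3,c,-1);return u.round()
for aa in(-9.5,9.5):
    for b in(-32,32): print(aa,b,dot(piv+X*aa+Y*b-[0,0,12],(0,255,0)))
for b in(-17.5,17.5):
    for aa in(-4,4):
        for c in(-4,4): dot(piv+X*aa+Y*(b+c)-[0,0,66],(0,255,255))
# ring back hinge, arms: outer circle r=18 around bore
for t in np.linspace(0.7,5.58,14): dot(piv-X*18+16*(X*np.cos(t)+Y*np.sin(t))-[0,0,66],(255,0,0))
cv2.imwrite('pics/m3.png',im);cv2.imwrite('pics/m3raw.png',raw)
```

```text
-9.5 -32 [421.  83.]
-9.5 32 [131. 271.]
9.5 -32 [510. 131.]
9.5 32 [220. 323.]
```

View pics/m3.png

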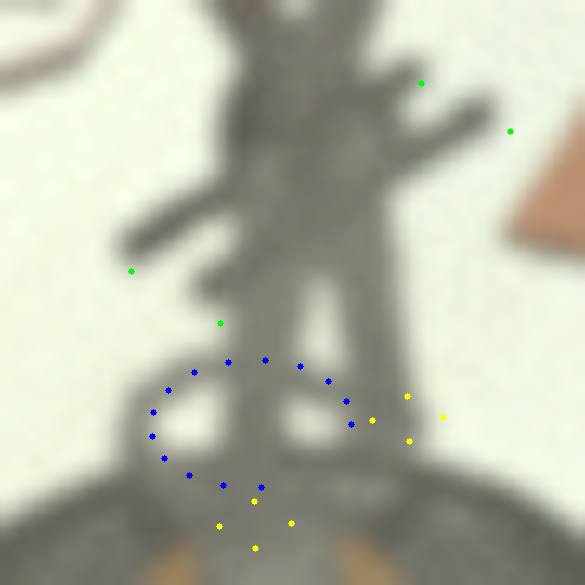

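```bash
cat > f6.py <<'E'
from fit import *
from scipy.optimize import minimize
A={n:np.load(f'a_{n}.npy') for n in C}
W={'top':(312,160,72,74),'scene':(268,228,88,72)}
th=np.linspace(0,2*np.pi,60,endpoint=False)
def cyl(x,y,r,z0,z1): return np.vstack([np.c_[x+r*np.cos(th),y+r*np.sin(th),np.full(60,z)] for z in(z0,z1)])
def cost(p,n,H):
    x0,y0,w,h=W[n];o=A[n][y0:y0+h,x0:x0+w].mean(2)
    m=poly_mask(n,[(hullpts(n,cyl(p[0],p[1],69,0,H)),1)],x0,y0,w,h)
    sel=cv2.erode((m>.99).astype(np.uint8),np.ones((5,5)))==0
    if n=='scene': sel&=np.arange(h)[:,None]<62   # avoid shadow at foot
    X=np.c_[m[sel],np.ones(sel.sum())];c,_,_,_=np.linalg.lstsq(X,o[sel],rcond=None)
    return ((X@c-o[sel])**2).mean()
for n in W:
    for H in(36,40,44):
        p0=np.array([580.,-4]);r=minimize(cost,p0,args=(n,H),method='Nelder-Mead',options=dict(initial_simplex=np.array([[580,-4],[585,-4],[580,1.]])))
        print(n,H,r.x.round(2),r.fun)
E
python3 f6.py
python3 - <<'E'
import numpy as np,cv2
a=np.load('a_scene.npy');k=12
c=np.clip(cv2.resize(a[234:270,286:336],None,fx=k,fy=k,interpolation=cv2.INTER_CUBIC)*1.2,0,255).astype(np.uint8)
cv2.imwrite('pics/w3.png',c)
a=np.load('a_top.npy')
c=np.clip(cv2.resize(a[176:216,326:370],None,fx=k,fy=k,interpolation=cv2.INTER_CUBIC)*1.5,0,255).astype(np.uint8)
cv2.imwrite('pics/w4.png',c)
E
```

```text
top 36 [577.31  -1.67] 20.17187925125703
top 40 [577.22  -1.5 ] 29.9597501373876
top 44 [576.82  -1.24] 40.538796210176166
scene 36 [ 5.7787e+02 -2.0000e-01] 108.48677793008615
scene 40 [579.52  -3.59] 163.63075735667482
scene 44 [581.7   -7.46] 211.01107065253592
```

View pics/w3.png

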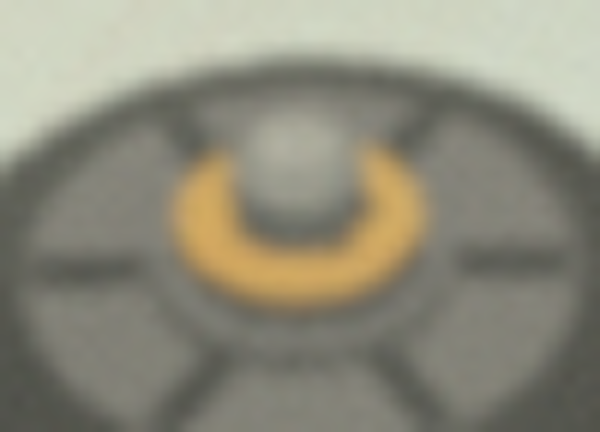

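View pics/w4.png

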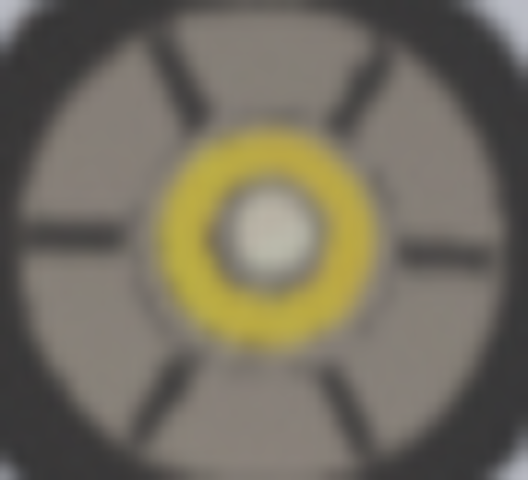

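Run:
```python
from h import *
for r in(251.8,252.4):
  for b in((0,0),(-1.2,-.95)):
    print(r,b,[at_z('scene',np.array([310.5,r])-b,z).round(1)[:2] for z in(51,56,61)])
for b in((0,0),(1.2,-.3),(.85,-.2)): print('top',b,[at_z('top',np.array([347.57,195.62])-b,z).round(1)[:2] for z in(51,56,61)])
# axle tip top: circle 16 dia at +16.5; top img centre (268,233)/12
u=np.array([(268+.5)/12-.5+326,(233+.5)/12-.5+176]);print(u)
w=np.array([(266+.5)/12-.5+326,(237+.5)/12-.5+176]);print('washer by eye',w)
for z in(67.5,72.5,77.5):print('tip',z,at_z('top',u,z).round(1))
u=np.array([(298+.5)/12-.5+286,(145+.5)/12-.5+234]);print('scene tip',u,[at_z('scene',u,z).round(1)[:2] for z in(67.5,72.5,77.5)],[at_z('scene',u-[-1.2,-.95],z).round(1)[:2] for z in(67.5,72.5,77.5)])
```

```text
251.8 (0, 0) [array([575.3,   3.6]), array([578.1,  -1.4]), array([580.9,  -6.3])]
251.8 (-1.2, -0.95) [array([579.,   2.]), array([581.8,  -3. ]), array([584.6,  -7.9])]
252.4 (0, 0) [array([576.2,   1.8]), array([579. ,  -3.1]), array([581.8,  -8. ])]
252.4 (-1.2, -0.95) [array([5.799e+02, 3.000e-01]), array([582.7,  -4.7]), array([585.5,  -9.6])]
top (0, 0) [array([577.4,  -1.8]), array([576.9,  -1.4]), array([576.4,  -1.1])]
top (1.2, -0.3) [array([576.6,   1.2]), array([576.1,   1.5]), array([575.6,   1.9])]
top (0.85, -0.2) [array([5.769e+02, 3.000e-01]), array([576.4,   0.7]), array([575.9,   1. ])]
[347.875      194.95833333]
washer by eye [347.70833333 195.29166667]
tip 67.5 [577.4  -1.3  67.5]
tip 72.5 [576.9  -0.9  72.5]
tip 77.5 [576.5  -0.6  77.5]
scene tip [310.375 245.625] [array([575. ,   4.6]), array([ 5.779e+02, -5.000e-01]), array([580.8,  -5.6])] [array([578.8,   3. ]), array([581.6,  -2.1]), array([584.4,  -7.2])]
```

```bash
cat >> f6.py <<'E'
print('--')
for n in W:
    for H in(24,28,32,34,36):
        p0=np.array([580.,-4]);r=minimize(cost,p0,args=(n,H),method='Nelder-Mead',options=dict(initial_simplex=np.array([[580,-4],[585,-4],[580,1.]])))
        print(n,H,r.x.round(2),r.fun)
E
python3 f6.py | sed -n '/--/,$p'
cat > f7.py <<'E'
# washer fit: yellow chroma region, disc 44 dia at z, axle occluding (cyl 24 dia above) ; free x,y given z, in scene and top
from fit import *
from scipy.optimize import minimize
A={n:np.load(f'a_{n}.npy') for n in C}
W={'top':(330,178,36,36),'scene':(292,238,38,30)}
th=np.linspace(0,2*np.pi,60,endpoint=False)
def circ(x,y,r,z): return np.c_[x+r*np.cos(th),y+r*np.sin(th),np.full(60,z)]
def feat(n):
    x0,y0,w,h=W[n];a=A[n][y0:y0+h,x0:x0+w];return (a[...,2]-a[...,0])/(a.sum(2)+1)
def model(n,x,y,z,t=2.,ax=True):
    x0,y0,w,h=W[n]
    P=[(hullpts(n,np.vstack([circ(x,y,22,z),circ(x,y,22,z-t)])),1),
       (hullpts(n,np.vstack([circ(x,y,10,z),circ(x,y,10,z+3.5)])),0),
       (hullpts(n,np.vstack([circ(x,y,12,z+3.5),circ(x,y,12,z+11.5),circ(x,y,8,z+16.5)])),0)]
    return poly_mask(n,P,x0,y0,w,h)
def cost(p,n,z,t):
    m=model(n,p[0],p[1],z,t);o=feat(n)
    X=np.c_[m.ravel(),np.ones(m.size)];c,_,_,_=np.linalg.lstsq(X,o.ravel(),rcond=None)
    return ((X@c-o.ravel())**2).sum()/((o-o.mean())**2).sum()
for n in W:
    for z in(51,56,61):
        for t in(0,1.5,3):
            r=minimize(cost,[578,-2],args=(n,z,t),method='Nelder-Mead',options=dict(initial_simplex=np.array([[578,-2],[583,-2],[578,3.]])))
            print(n,z,t,r.x.round(2),round(r.fun,4))
E
python3 f7.py
```

```text
--
top 24 [578.16  -2.31] 4.697827971681695
top 28 [577.96  -2.1 ] 7.8125857226936075
top 32 [577.65  -1.75] 13.088392612124764
top 34 [577.25  -1.91] 16.22251215816742
top 36 [577.31  -1.67] 20.17187925125703
scene 24 [573.03   8.44] 102.04856092384647
scene 28 [574.47   5.8 ] 56.674404785038206
scene 32 [576.09   3.11] 64.40966072372981
scene 34 [576.87   1.48] 83.25481181393819
scene 36 [ 5.7787e+02 -2.0000e-01] 108.48677793008615
top 51 0 [577.86  -2.15] 0.022
top 51 1.5 [577.88  -2.25] 0.0217
top 51 3 [577.89  -2.25] 0.0216
top 56 0 [577.4   -1.85] 0.0224
top 56 1.5 [577.43  -1.83] 0.0224
top 56 3 [577.43  -1.82] 0.0224
top 61 0 [576.78  -1.37] 0.0233
top 61 1.5 [576.85  -1.37] 0.0235
top 61 3 [577.01  -1.39] 0.0239
scene 51 0 [575.16   3.65] 0.0411
scene 51 1.5 [574.75   4.7 ] 0.0209
scene 51 3 [574.22   5.56] 0.0132
scene 56 0 [577.77  -0.96] 0.0359
scene 56 1.5 [ 5.7723e+02 -2.2000e-01] 0.0185
scene 56 3 [5.768e+02 5.400e-01] 0.0124
scene 61 0 [580.44  -5.81] 0.0329
scene 61 1.5 [580.04  -5.04] 0.0166
scene 61 3 [579.59  -4.23] 0.0124
```

Run:
```python
from mv import *
plan([596,-3.9,221])
```

```text
slide [0.17, -0.25, 0.88] twist [0.0, 0.0, 0.0] len mm 9.284611734679334 deg 0.0
```

Request:
{"op": "send_rows", "data": {"motion": [{"slide": [0.07, -0.1, 0.3], "twist": [0, 0, 0], "grip": -0.06}, {"slide": [0.15, -0.25, 0.9], "twist": [0, 0, 0], "grip": -0.06}, {"slide": [0.15, -0.25, 0.9], "twist": [0, 0, 0], "grip": -0.06}, {"slide": [0.15, -0.25, 0.9], "twist": [0, 0, 0], "grip": -0.06}]}}

```text
time: 15.55
tcp_pos: [595.3, -3.4, 220.4]
ee_rot: [[0.96, -0.28, -0.001], [-0.28, -0.96, 0.0], [-0.001, 0.0, -1.0]]
wrist_force: [0.1, 0.4, -1.9]
finger_gap: 0.474
```

Run:
```python
from mv import *
app((.15,-.25,.9))
from h import *
P=[]
for n in('scene','top'):
    L=[]
    for _ in range(4):
        P.append(ctrl.sense()['tcp_pos']);L.append(ctrl.snapshot(n).astype(float))
    np.save(f'n_{n}.npy',np.mean(L,0))
print(np.round(P,1));st()
a=np.load('n_scene.npy');cv2.imwrite('pics/n1.png',np.clip(cv2.resize(a[205:270,285:340],None,fx=11,fy=9,interpolation=cv2.INTER_CUBIC)*1.3,0,255).astype(np.uint8))
a=np.load('n_top.npy');cv2.imwrite('pics/n2.png',np.clip(cv2.resize(a[165:225,320:375],None,fx=10,fy=10,interpolation=cv2.INTER_CUBIC)*2,0,255).astype(np.uint8))
```

```text
[[595.3  -3.4 220.4]
 [595.4  -3.5 220.6]
 [595.5  -3.5 220.8]
 [595.6  -3.6 220.9]
 [595.6  -3.6 221. ]
 [595.5  -3.6 221. ]
 [595.5  -3.6 221. ]
 [595.5  -3.6 221. ]]
t 15.95 tcp [595.5   -3.6  220.99] err [-0.36  0.22  0.19] rot [ 0.01  0.02 -0.03] F [ 0.4  1.  -1.7] M [0.06 0.05 0.03] gap 40.29 q [-0.02  0.56 -0.02  1.64  0.01  0.94 -1.9 ]
```

View pics/n1.png

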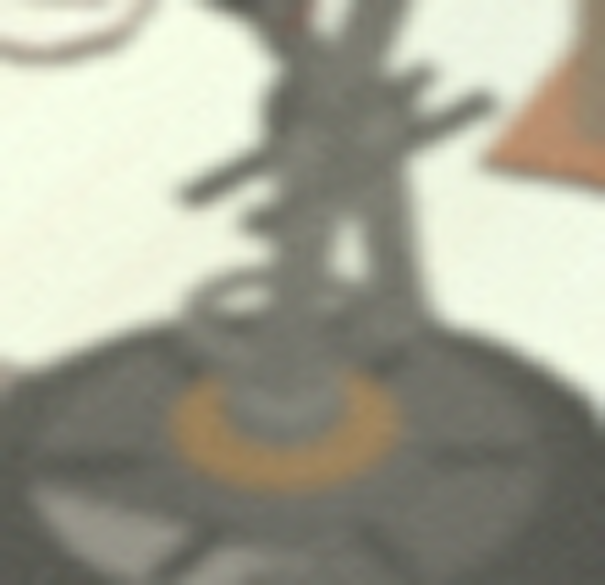

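View pics/n2.png

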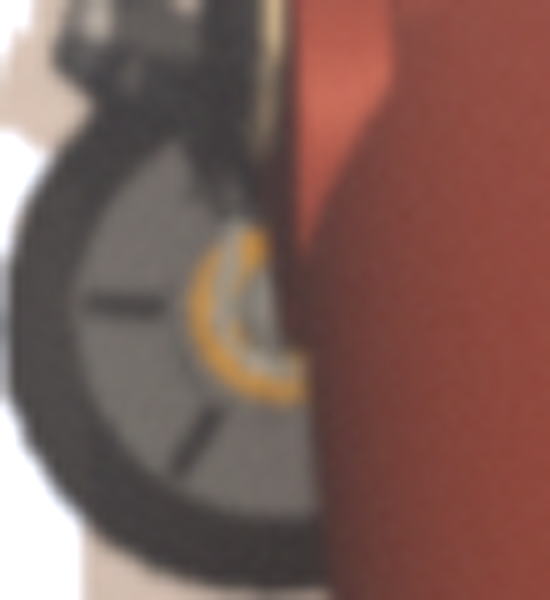

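```bash
cat > o8.py <<'E'
from h import *
def run(f,tcp,R,out,bx,by,ax=577.4,ay=-1.85,zr=None,off=18.3,th=.23,e=-2,ri=10,ro=16.5):
    a=np.load(f);x0,y0,k=334,180,22
    im=np.clip(cv2.resize(a[y0:y0+28,x0:x0+28],None,fx=k,fy=k,interpolation=cv2.INTER_CUBIC)*2.2,0,255).astype(np.uint8)
    raw=im.copy()
    def pl(P,c):
        u=((proj('top',P)-[x0,y0]+.5)*k-.5).round().astype(np.int32);cv2.polylines(im,[u],False,c,1)
    t=np.linspace(0,2*np.pi,60)
    def ci(r,z): return np.c_[ax+r*np.cos(t),ay+r*np.sin(t),np.full(60,z+e)]
    pl(ci(22,56),(0,255,255));pl(ci(8,72.5),(255,255,255));pl(ci(12,67.5),(200,200,200))
    z=tcp[2]-133.3 if zr is None else zr
    X,Y=R[:,0],R[:,1]
    o=np.array([tcp[0]+bx,tcp[1]+by,0])-X*off
    for sg in(-1,1):
        for r in(ri,ro):
            tt=np.linspace(np.pi*.35,np.pi,30)*sg
            p=np.c_[r*np.cos(tt)+17,r*np.sin(tt)]
            c,s=np.cos(sg*th),np.sin(sg*th);q=np.c_[c*p[:,0]-s*p[:,1]-17,s*p[:,0]+c*p[:,1]]
            pl(o+q[:,:1]*X+q[:,1:]*Y+[0,0,z],(0,0,255))
    cv2.imwrite(out,im);cv2.imwrite(out.replace('.png','r.png'),raw)
if __name__=='__main__':
    s=ctrl.sense();run('n_top.npy',s['tcp_pos'],s['ee_rot'],'pics/n4.png',0,-2.9)
E
python3 o8.py
```

```text
(no output)
```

View pics/n4.png

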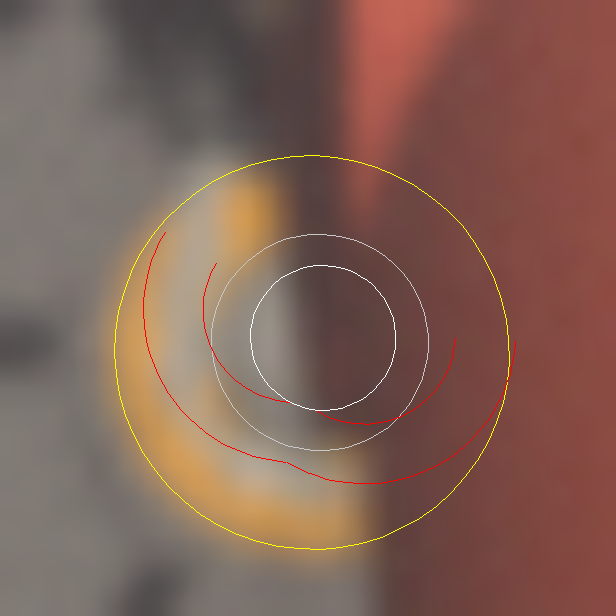

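View pics/n4r.png

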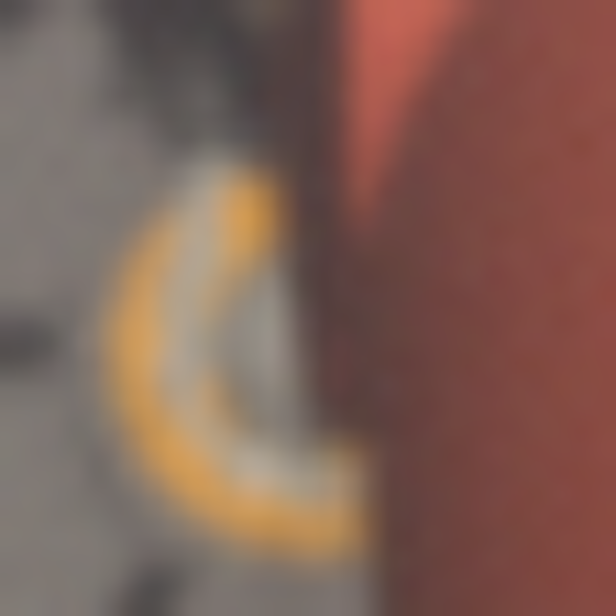

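```bash
cat > f9.py <<'E'
import sys
from fit import *
from scipy.optimize import minimize
# fit ring position in top view by yellow-ness model: washer disc yellow, ring and axle occlude; only left of column limit
def feat(a): return (a[...,2]-a[...,0])/(a.sum(2)+1)
def armpoly(sg,th,ri,ro):
    tt=np.linspace(np.pi/2,np.pi,20)*sg
    inn=np.r_[[[14,ri*sg]],np.c_[ri*np.cos(tt),ri*np.sin(tt)]]
    out=np.r_[[[14,(ro-1.5)*sg]],np.c_[ro*np.cos(tt),ro*np.sin(tt)]]
    p=np.r_[inn,out[::-1]]+[17,0]
    c,s=np.cos(sg*th),np.sin(sg*th);return np.c_[c*p[:,0]-s*p[:,1]-17,s*p[:,0]+c*p[:,1]]
t60=np.linspace(0,2*np.pi,60,endpoint=False)
def circ(x,y,r,z): return np.c_[x+r*np.cos(t60),y+r*np.sin(t60),np.full(60,z)]
def fit(a,zr,yaw,ax=577.4,ay=-1.85,e=-2,cmax=347,out=None,th=.22):
    x0,y0,w,h=334,182,15,28
    o=feat(a[y0:y0+h,x0:x0+w]);X=np.array([np.cos(yaw),np.sin(yaw),0]);Y=np.array([-np.sin(yaw),np.cos(yaw),0])
    yy,xx=np.mgrid[y0:y0+h,x0:x0+w]
    # arm edge: slanted line limit
    lim=344.5+(yy-190)*0.28
    sel=(xx<lim)&(yy>188)&(yy<207)
    def model(p):
        b=np.array([p[0],p[1],0])
        P=[(circ(ax,ay,22,56+e),1),(hullpts('top',np.vstack([circ(ax,ay,10,56+e),circ(ax,ay,12,59.5+e),circ(ax,ay,12,67.5+e),circ(ax,ay,8,72.5+e)])),0)]
        for sg in(-1,1):
            q=armpoly(sg,th,10,p[2])
            for z in(zr,zr+4.5): P.append((b+q[:,:1]*X+q[:,1:]*Y+[0,0,z],0))
        return poly_mask('top',P,x0,y0,w,h)
    def cost(p):
        m=model(p);A=np.c_[m[sel],np.ones(sel.sum())];c,_,_,_=np.linalg.lstsq(A,o[sel],rcond=None)
        return ((A@c-o[sel])**2).sum()/((o[sel]-o[sel].mean())**2).sum()
    best=None
    for d in((0,0),(-4,0),(-4,3),(-2,-2)):
        p0=np.array([ax+d[0],ay+d[1],17]);r=minimize(cost,p0,method='Nelder-Mead',options=dict(initial_simplex=np.array([p0,p0+[2,0,0],p0+[0,2,0],p0+[0,0,1]])))
        if best is None or r.fun<best.fun: best=r
    d=np.array([ax-best.x[0],ay-best.x[1],0])
    print('ring origin',best.x.round(2),'fun',round(best.fun,4),'axis in ring frame x,y:',round(d@X,2),round(d@Y,2))
    if out: 
        m=model(best.x);cv2.imwrite(out,np.hstack([cv2.resize(np.clip(q*sel*600,0,255).astype(np.uint8),None,fx=14,fy=14) for q in(o,m*o.max())]))
    return best
if __name__=='__main__':
    a=np.load('n_top.npy')
    for e in(-4,0):
        for th in(.2,.25): fit(a,82.9,-.284,e=e,th=th,out='pics/f9.png')
E
python3 f9.py
```

```text
ring origin [574.51  -1.85  15.93] fun 0.0812 axis in ring frame x,y: 2.77 0.81
ring origin [574.58  -3.54  16.65] fun 0.083 axis in ring frame x,y: 2.24 2.41
ring origin [574.47  -2.1   16.34] fun 0.0916 axis in ring frame x,y: 2.74 1.06
ring origin [574.58  -3.38  16.89] fun 0.0969 axis in ring frame x,y: 2.28 2.26
```

View pics/f9.png

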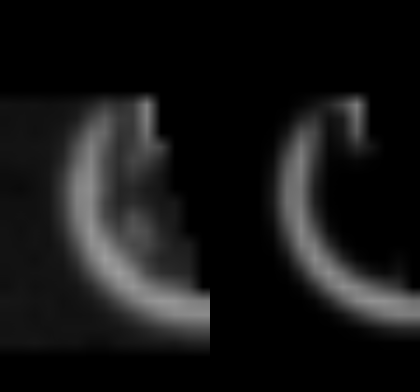

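Request:
{"op": "send_rows", "data": {"motion": [{"slide": [0, 0, 0.3], "twist": [0, 0, 0], "grip": -0.06}, {"slide": [0, 0, 0.6], "twist": [0, 0, 0], "grip": -0.06}, {"slide": [0, 0, 0.9], "twist": [0, 0, 0], "grip": -0.06}, {"slide": [0, 0, 1.1], "twist": [0, 0, 0], "grip": -0.06}, {"slide": [0, 0, 1.2], "twist": [0, 0, 0], "grip": -0.06}]}}

```text
time: 16.45
tcp_pos: [595.3, -3.5, 208.4]
ee_rot: [[0.96, -0.28, -0.001], [-0.28, -0.96, 0.0], [-0.001, 0.0, -1.0]]
wrist_force: [0.4, -0.1, -1.7]
finger_gap: 0.477
```

Run:
```python
from mv import *
app((0,0,1.2));st()
from h import *
a=np.mean([ctrl.snapshot('top').astype(float) for _ in range(3)],0);np.save('p_top.npy',a)
s=st()
import o8
o8.run('p_top.npy',s['tcp_pos'],s['ee_rot'],'pics/p4.png',-.8,-2.9,ro=15)
```

```text
t 16.45 tcp [595.29  -3.55 208.41] err [-0.57  0.28 -0.39] rot [-0.01 -0.04 -0.04] F [ 0.4 -0.1 -1.7] M [0.01 0.04 0.02] gap 40.52 q [-0.02  0.58 -0.02  1.65  0.02  0.92 -1.9 ]
t 16.6 tcp [595.47  -3.56 208.78] err [-0.39  0.26 -0.01] rot [ 0.   -0.   -0.04] F [-0.2 -0.  -1.1] M [ 0.05 -0.06 -0.05] gap 40.33 q [-0.02  0.58 -0.02  1.65  0.02  0.92 -1.9 ]
```

View pics/p4.png

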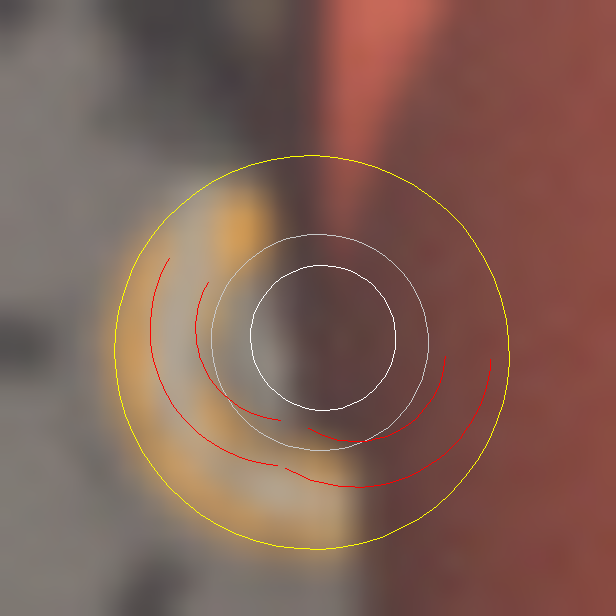

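Request:
{"op": "send_rows", "data": {"motion": [{"slide": [0.04, -0.04, 0.15], "twist": [0, 0, 0], "grip": -0.06}, {"slide": [0.04, -0.04, 0.3], "twist": [0, 0, 0], "grip": -0.06}, {"slide": [0.04, -0.04, 0.4], "twist": [0, 0, 0], "grip": -0.06}, {"slide": [0.04, -0.04, 0.4], "twist": [0, 0, 0], "grip": -0.06}]}}

```text
time: 17.0
tcp_pos: [595.8, -3.3, 204.6]
ee_rot: [[0.96, -0.28, -0.0], [-0.28, -0.96, 0.0], [-0.0, 0.0, -1.0]]
wrist_force: [-0.7, 1.0, -2.6]
finger_gap: 0.47
```

Run:
```python
from mv import *
app((.04,-.04,.4));st()
```

```text
t 17.0 tcp [595.82  -3.3  204.64] err [-0.54  0.25 -0.16] rot [-0.   -0.03 -0.03] F [-0.7  1.  -2.6] M [-0.02  0.05 -0.02] gap 39.94 q [-0.02  0.58 -0.02  1.65  0.02  0.91 -1.9 ]
```

Request:
{"op": "send_rows", "data": {"motion": [{"slide": [0, 0, 0.1], "twist": [0, 0, 0], "grip": -0.06}, {"slide": [0, 0, 0.2], "twist": [0, 0, 0], "grip": -0.06}, {"slide": [0, 0, 0.3], "twist": [0, 0, 0], "grip": -0.06}, {"slide": [0, 0, 0.3], "twist": [0, 0, 0], "grip": -0.06}]}}

```text
time: 17.4
tcp_pos: [595.8, -3.3, 201.6]
ee_rot: [[0.96, -0.28, -0.0], [-0.28, -0.96, 0.0], [-0.0, 0.0, -1.0]]
wrist_force: [0.2, -0.8, -1.2]
finger_gap: 0.475
```

Run:
```python
from mv import *
app((0,0,.3));st()
```

```text
t 17.4 tcp [595.84  -3.27 201.65] err [-0.52  0.28 -0.15] rot [-0.   -0.02 -0.04] F [ 0.2 -0.8 -1.2] M [-0.03  0.03  0.  ] gap 40.39 q [-0.02  0.59 -0.02  1.66  0.02  0.9  -1.9 ]
```

Request:
{"op": "send_rows", "data": {"motion": [{"slide": [0, 0, 0.1], "twist": [0, 0, 0], "grip": -0.06}, {"slide": [0, 0, 0.2], "twist": [0, 0, 0], "grip": -0.06}, {"slide": [0, 0, 0.3], "twist": [0, 0, 0], "grip": -0.06}, {"slide": [0, 0, 0.4], "twist": [0, 0, 0], "grip": -0.06}]}}

```text
time: 17.8
tcp_pos: [595.9, -3.3, 197.7]
ee_rot: [[0.96, -0.28, -0.0], [-0.28, -0.96, 0.0], [-0.0, -0.0, -1.0]]
wrist_force: [-0.2, 0.2, -1.4]
finger_gap: 0.47
```

Run:
```python
from mv import *
app((0,0,.4));st()
```

```text
t 17.8 tcp [595.93  -3.28 197.73] err [-0.42  0.27 -0.06] rot [ 0.   -0.   -0.04] F [-0.2  0.2 -1.4] M [ 0.06  0.03 -0.05] gap 39.96 q [-0.02  0.59 -0.02  1.66  0.02  0.89 -1.9 ]
```

Request:
{"op": "send_rows", "data": {"motion": [{"slide": [0, 0, 0.1], "twist": [0, 0, 0], "grip": -0.06}, {"slide": [0, 0, 0.2], "twist": [0, 0, 0], "grip": -0.06}, {"slide": [0, 0, 0.3], "twist": [0, 0, 0], "grip": -0.06}, {"slide": [0, 0, 0.3], "twist": [0, 0, 0], "grip": -0.06}]}}

```text
time: 18.2
tcp_pos: [595.8, -3.3, 194.7]
ee_rot: [[0.96, -0.28, -0.0], [-0.28, -0.96, 0.0], [-0.0, 0.0, -1.0]]
wrist_force: [-0.2, 0.1, -1.9]
finger_gap: 0.476
```

Run:
```python
from mv import *
app((0,0,.3));st()
```

```text
t 18.2 tcp [595.85  -3.3  194.67] err [-0.51  0.25 -0.13] rot [-0.   -0.02 -0.04] F [-0.2  0.1 -1.9] M [ 0.02  0.04 -0.01] gap 40.44 q [-0.02  0.59 -0.02  1.66  0.02  0.88 -1.9 ]
```

Request:
{"op": "send_rows", "data": {"motion": [{"slide": [0, 0, 0.1], "twist": [0, 0, 0], "grip": -0.06}, {"slide": [0, 0, 0.2], "twist": [0, 0, 0], "grip": -0.06}, {"slide": [0, 0, 0.2], "twist": [0, 0, 0], "grip": -0.06}]}}

```text
time: 18.5
tcp_pos: [595.9, -3.3, 192.7]
ee_rot: [[0.96, -0.28, -0.0], [-0.28, -0.96, 0.0], [-0.0, -0.0, -1.0]]
wrist_force: [-0.6, 0.2, -2.7]
finger_gap: 0.471
```

Run:
```python
from mv import *
app((0,0,.2));st()
```

```text
t 18.5 tcp [595.87  -3.27 192.71] err [-0.48  0.28 -0.09] rot [ 0.   -0.01 -0.04] F [-0.6  0.2 -2.7] M [ 0.02 -0.04  0.05] gap 40.01 q [-0.02  0.6  -0.02  1.67  0.02  0.88 -1.9 ]
```

Request:
{"op": "send_rows", "data": {"motion": [{"slide": [0, 0, 0.1], "twist": [0, 0, 0], "grip": -0.06}, {"slide": [0, 0, 0.15], "twist": [0, 0, 0], "grip": -0.06}, {"slide": [0, 0, 0.15], "twist": [0, 0, 0], "grip": -0.06}]}}

```text
time: 18.8
tcp_pos: [596.0, -3.3, 191.3]
ee_rot: [[0.96, -0.28, 0.0], [-0.28, -0.96, 0.0], [0.0, -0.0, -1.0]]
wrist_force: [-0.2, 0.3, -2.1]
finger_gap: 0.475
```

Run:
```python
from mv import *
app((0,0,.15));st()
```

```text
t 18.8 tcp [596.01  -3.29 191.31] err [-0.35  0.26  0.02] rot [ 0.01  0.01 -0.04] F [-0.2  0.3 -2.1] M [ 0.01 -0.04 -0.02] gap 40.39 q [-0.02  0.6  -0.02  1.67  0.02  0.88 -1.9 ]
```

Request:
{"op": "send_rows", "data": {"motion": [{"slide": [0, 0, 0.1], "twist": [0, 0, 0], "grip": -0.06}, {"slide": [0, 0, 0.15], "twist": [0, 0, 0], "grip": -0.06}, {"slide": [0, 0, 0.15], "twist": [0, 0, 0], "grip": -0.06}]}}

```text
time: 19.1
tcp_pos: [596.3, -3.4, 190.3]
ee_rot: [[0.96, -0.28, 0.001], [-0.28, -0.96, -0.0], [0.001, -0.0, -1.0]]
wrist_force: [-0.4, -0.3, 1.5]
finger_gap: 0.47
```

Run:
```python
from mv import *
app((0,0,.15));st()
```

```text
t 19.1 tcp [596.28  -3.35 190.29] err [-0.07  0.2   0.5 ] rot [ 0.02  0.05 -0.03] F [-0.4 -0.3  1.5] M [-0.03 -0.01  0.01] gap 39.91 q [-0.02  0.6  -0.02  1.67  0.02  0.87 -1.9 ]
```

Request:
{"op": "send_rows", "data": {"motion": [{"slide": [0, 0, 0.06], "twist": [0, 0, 0], "grip": -0.06}, {"slide": [0, 0, 0.12], "twist": [0, 0, 0], "grip": -0.06}, {"slide": [0, 0, 0.15], "twist": [0, 0, 0], "grip": -0.06}, {"slide": [0, 0, 0.15], "twist": [0, 0, 0], "grip": -0.06}]}}

```text
time: 19.5
tcp_pos: [596.3, -3.3, 188.8]
ee_rot: [[0.96, -0.28, 0.001], [-0.28, -0.96, 0.0], [0.001, -0.0, -1.0]]
wrist_force: [-0.6, 0.0, 3.8]
finger_gap: 0.472
```

Run:
```python
from mv import *
app((0,0,.15));st()
```

```text
t 19.5 tcp [596.33  -3.33 188.81] err [-0.02  0.22  0.52] rot [ 0.02  0.06 -0.04] F [-0.6  0.   3.8] M [-0.11  0.07  0.06] gap 40.13 q [-0.02  0.6  -0.02  1.67  0.02  0.87 -1.9 ]
```

Request:
{"op": "send_rows", "data": {"motion": [{"slide": [0, 0, 0.05], "twist": [0, 0, 0], "grip": -0.06}, {"slide": [0, 0, 0.08], "twist": [0, 0, 0], "grip": -0.06}, {"slide": [0, 0, 0.08], "twist": [0, 0, 0], "grip": -0.06}]}}

```text
time: 19.8
tcp_pos: [596.3, -3.3, 187.9]
ee_rot: [[0.96, -0.28, 0.001], [-0.28, -0.96, -0.0], [0.001, -0.0, -1.0]]
wrist_force: [-0.3, -0.5, 4.4]
finger_gap: 0.474
```

Run:
```python
from mv import *
app((0,0,.08));st()
from h import *
a=np.mean([ctrl.snapshot('scene').astype(float) for _ in range(3)],0)
cv2.imwrite('pics/q1.png',np.clip(cv2.resize(a[215:280,285:340],None,fx=11,fy=9,interpolation=cv2.INTER_CUBIC)*1.3,0,255).astype(np.uint8))
a=np.mean([ctrl.snapshot('top').astype(float) for _ in range(2)],0)
cv2.imwrite('pics/q2.png',np.clip(cv2.resize(a[178:214,328:364],None,fx=14,fy=14,interpolation=cv2.INTER_CUBIC)*2,0,255).astype(np.uint8))
st()
```

```text
t 19.8 tcp [596.31  -3.33 187.92] err [-0.05  0.22  0.42] rot [ 0.02  0.06 -0.04] F [-0.3 -0.5  4.4] M [-0.06  0.04  0.03] gap 40.31 q [-0.02  0.6  -0.02  1.67  0.02  0.87 -1.9 ]
t 20.05 tcp [596.3   -3.33 187.91] err [-0.06  0.22  0.42] rot [ 0.02  0.05 -0.04] F [-0.8 -0.4  5.5] M [-0.09  0.08 -0.01] gap 40.31 q [-0.02  0.6  -0.02  1.67  0.02  0.87 -1.9 ]
```

View pics/q1.png

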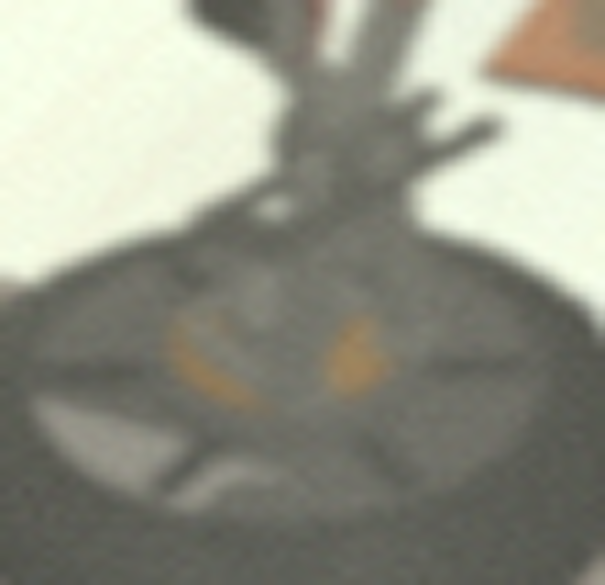

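View pics/q2.png

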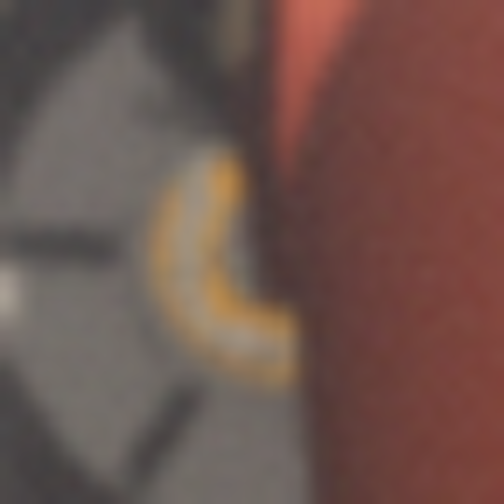

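Request:
{"op": "send_rows", "data": {"motion": [{"slide": [0.02, 0, 0.05], "twist": [0, 0, 0], "grip": -0.01}, {"slide": [0.04, 0, 0.1], "twist": [0, 0, 0], "grip": 0.035}, {"slide": [0.06, 0, 0.15], "twist": [0, 0, 0], "grip": 0.08}, {"slide": [0.08, 0, 0.2], "twist": [0, 0, 0], "grip": 0.13}, {"slide": [0.1, 0, 0.2], "twist": [0, 0, 0], "grip": 0.13}]}}

```text
time: 20.55
tcp_pos: [597.3, -3.5, 185.9]
ee_rot: [[0.96, -0.28, 0.001], [-0.28, -0.96, 0.0], [0.001, -0.0, -1.0]]
wrist_force: [-0.6, -0.3, 6.0]
finger_gap: 0.566
```

Run:
```python
from mv import *
app((.1,0,.2));st()
```

```text
t 20.55 tcp [597.29  -3.48 185.9 ] err [-0.03  0.35  0.4 ] rot [ 0.03  0.05 -0.05] F [-0.6 -0.3  6. ] M [-0.02  0.07  0.02] gap 48.1 q [-0.02  0.61 -0.02  1.67  0.02  0.87 -1.9 ]
```

Request:
{"op": "send_rows", "data": {"motion": [{"slide": [0.02, 0, 0.04], "twist": [0, 0, 0], "grip": 0.18}, {"slide": [0.04, 0, 0.09], "twist": [0, 0, 0], "grip": 0.23}, {"slide": [0.06, 0, 0.13], "twist": [0, 0, 0], "grip": 0.28}, {"slide": [0.08, 0, 0.17], "twist": [0, 0, 0], "grip": 0.33}, {"slide": [0.1, 0, 0.2], "twist": [0, 0, 0], "grip": 0.36}]}}

```text
time: 21.05
tcp_pos: [597.9, -3.3, 183.4]
ee_rot: [[0.96, -0.28, -0.0], [-0.28, -0.96, 0.001], [-0.0, -0.001, -1.0]]
wrist_force: [0.7, 0.7, 4.6]
finger_gap: 0.681
```

Run:
```python
from mv import *
app((.1,0,.2));st()
from h import *
a=np.mean([ctrl.snapshot('scene').astype(float) for _ in range(3)],0)
cv2.imwrite('pics/r1.png',np.clip(cv2.resize(a[215:280,285:340],None,fx=11,fy=9,interpolation=cv2.INTER_CUBIC)*1.3,0,255).astype(np.uint8))
a=np.mean([ctrl.snapshot('top').astype(float) for _ in range(2)],0)
cv2.imwrite('pics/r2.png',np.clip(cv2.resize(a[178:214,328:364],None,fx=14,fy=14,interpolation=cv2.INTER_CUBIC)*2,0,255).astype(np.uint8))
st()
```

```text
t 21.05 tcp [597.89  -3.31 183.39] err [-0.38  0.81 -0.11] rot [ 0.05 -0.01 -0.05] F [0.7 0.7 4.6] M [ 0.12 -0.04  0.02] gap 57.87 q [-0.02  0.61 -0.02  1.67  0.02  0.86 -1.9 ]
t 21.3 tcp [597.88  -3.39 183.45] err [-0.39  0.72 -0.05] rot [ 0.04 -0.01 -0.05] F [0.4 0.8 3.3] M [ 0.3  -0.07  0.03] gap 57.92 q [-0.02  0.61 -0.02  1.67  0.02  0.86 -1.9 ]
```

View pics/r1.png

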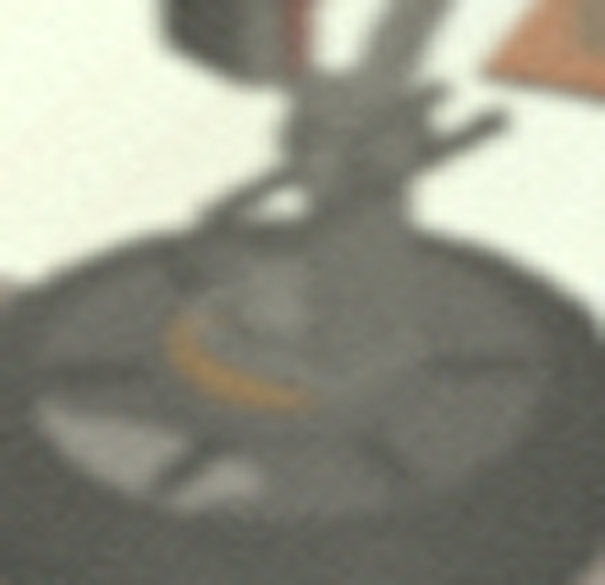

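View pics/r2.png

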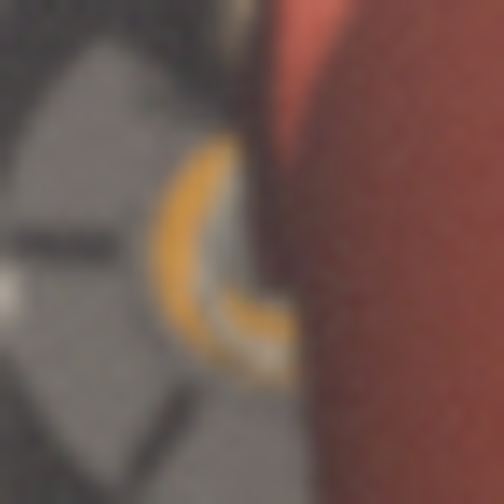

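Request:
{"op": "send_rows", "data": {"motion": [{"slide": [0, 0, -0.1], "twist": [0, 0, 0], "grip": 0.365}, {"slide": [0, 0, -0.2], "twist": [0, 0, 0], "grip": 0.365}, {"slide": [0, 0, -0.3], "twist": [0, 0, 0], "grip": 0.365}, {"slide": [0, 0, -0.4], "twist": [0, 0, 0], "grip": 0.365}]}}

```text
time: 21.7
tcp_pos: [597.1, -4.4, 186.7]
ee_rot: [[0.96, -0.281, -0.002], [-0.281, -0.96, -0.001], [-0.002, 0.001, -1.0]]
wrist_force: [-0.1, 0.3, -1.5]
finger_gap: 0.684
```

Run:
```python
from mv import *
app((0,0,-.4));st()
```

```text
t 21.7 tcp [597.06  -4.38 186.71] err [-1.21 -0.26 -0.79] rot [-0.07 -0.12 -0.02] F [-0.1  0.3 -1.5] M [-0.01 -0.02 -0.03] gap 58.1 q [-0.02  0.61 -0.02  1.67  0.02  0.87 -1.9 ]
```

Free, no drag. Continue lifting.

Request:
{"op": "send_rows", "data": {"motion": [{"slide": [0, 0, -0.2], "twist": [0, 0, 0], "grip": 0.365}, {"slide": [0, 0, -0.5], "twist": [0, 0, 0], "grip": 0.365}, {"slide": [0, 0, -1.2], "twist": [0, 0, 0], "grip": 0.365}, {"slide": [0, 0, -2.4], "twist": [0, 0, 0], "grip": 0.365}, {"slide": [0, 0, -4.0], "twist": [0, 0, 0], "grip": 0.365}]}}

```text
time: 22.2
tcp_pos: [597.6, -3.9, 228.3]
ee_rot: [[0.96, -0.28, -0.001], [-0.28, -0.96, 0.0], [-0.001, 0.0, -1.0]]
wrist_force: [0.1, 0.9, -2.2]
finger_gap: 0.683
```

Run:
```python
from mv import *
app((0,0,-4));st()
from h import *
a=np.mean([ctrl.snapshot('scene').astype(float) for _ in range(3)],0)
cv2.imwrite('pics/u1.png',np.clip(cv2.resize(a[190:280,275:350],None,fx=8,fy=6.6,interpolation=cv2.INTER_CUBIC)*1.3,0,255).astype(np.uint8))
plan([569.5,208.5,245],np.radians(-86.6))
```

```text
t 22.2 tcp [597.59  -3.86 228.26] err [-0.68  0.26  0.76] rot [-0.01 -0.05 -0.04] F [ 0.1  0.9 -2.2] M [-0.   -0.06  0.04] gap 58.03 q [-0.02  0.56 -0.02  1.62  0.01  0.96 -1.9 ]
slide [-8.74, -19.6, -1.75] twist [0.0, 0.0, -0.344] len mm 215.26377733989872 deg 19.71868133820852
```

View pics/u1.png

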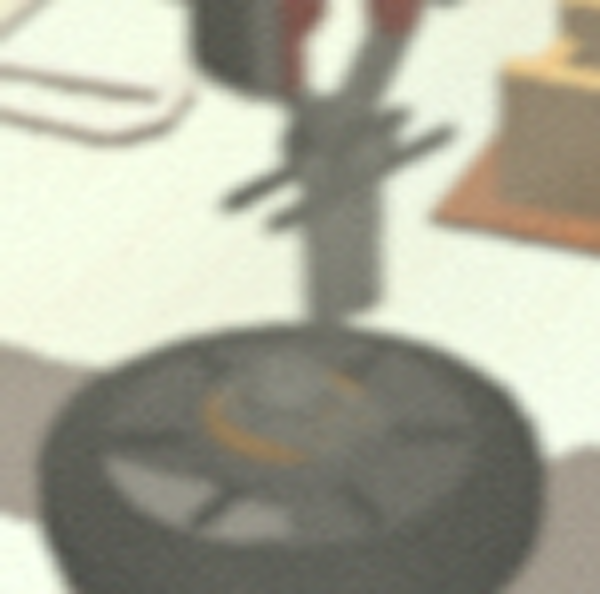

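Request:
{"op": "send_rows", "data": {"motion": [{"slide": [-0.6, -1.4, -0.8], "twist": [0, 0, -0.04], "grip": 0.365}, {"slide": [-2.0, -4.5, -1.8], "twist": [0, 0, -0.12], "grip": 0.365}, {"slide": [-3.6, -8.2, -1.8], "twist": [0, 0, -0.2], "grip": 0.365}, {"slide": [-5.2, -11.8, -1.8], "twist": [0, 0, -0.28], "grip": 0.365}, {"slide": [-6.6, -15.0, -1.8], "twist": [0, 0, -0.344], "grip": 0.365}]}}

```text
time: 22.85
tcp_pos: [575.1, 162.5, 245.5]
ee_rot: [[0.998, 0.067, -0.001], [0.067, -0.998, 0.002], [-0.001, -0.002, -1.0]]
wrist_force: [0.3, 0.5, -1.0]
finger_gap: 0.68
```

Run:
```python
from mv import *
app((-6.6,-15,-1.8),(0,0,-.344));st()
plan([569.53,208.23,245],np.radians(-86.6))
```

```text
t 22.85 tcp [575.1  162.53 245.55] err [-1.98  4.14  0.05] rot [ 0.1  -0.07 -0.44] F [ 0.3  0.5 -1. ] M [-0.02  0.03  0.02] gap 57.79 q [-0.23  0.54 -0.13  1.59  0.08  1.01 -1.88]
slide [-0.46, -5.02, 0.05] twist [0.0, 0.0, -0.0] len mm 50.412121885192875 deg 0.008933185708200526
```

Request:
{"op": "send_rows", "data": {"motion": [{"slide": [-0.2, -2.0, 0], "twist": [0, 0, 0], "grip": 0.365}, {"slide": [-0.4, -4.0, 0], "twist": [0, 0, 0], "grip": 0.365}, {"slide": [-0.46, -5.02, 0], "twist": [0, 0, 0], "grip": 0.365}, {"slide": [-0.46, -5.02, 0], "twist": [0, 0, 0], "grip": 0.365}, {"slide": [-0.46, -5.02, 0], "twist": [0, 0, 0], "grip": 0.365}]}}

```text
time: 23.35
tcp_pos: [569.0, 207.6, 245.4]
ee_rot: [[0.998, 0.06, -0.0], [0.06, -0.998, -0.001], [-0.0, 0.001, -1.0]]
wrist_force: [0.3, 0.5, -1.9]
finger_gap: 0.682
```

Request:
{"op": "send_rows", "data": {"motion": [{"slide": [0, 0, 0.8], "twist": [0, 0, 0], "grip": 0.365}, {"slide": [0, 0, 2.0], "twist": [0, 0, 0], "grip": 0.365}, {"slide": [0, 0, 3.0], "twist": [0, 0, 0], "grip": 0.365}, {"slide": [0, 0, 3.5], "twist": [0, 0, 0], "grip": 0.365}, {"slide": [0, 0, 3.5], "twist": [0, 0, 0], "grip": 0.365}]}}

```text
time: 23.85
tcp_pos: [568.3, 208.0, 209.0]
ee_rot: [[0.998, 0.06, -0.003], [0.06, -0.998, -0.001], [-0.003, 0.001, -1.0]]
wrist_force: [0.6, -0.0, -2.3]
finger_gap: 0.682
```

Run:
```python
from mv import *
app((-.46,-5.02,0));app((0,0,3.5));st()
from h import *
a=np.mean([ctrl.snapshot('scene').astype(float) for _ in range(3)],0)
cv2.imwrite('pics/v1.png',np.clip(cv2.resize(a[130:235,310:390],None,fx=8,fy=5.7,interpolation=cv2.INTER_CUBIC)*1.3,0,255).astype(np.uint8))
st()
```

```text
t 23.85 tcp [568.33 207.96 209.01] err [-1.19 -0.27 -1.48] rot [-0.05 -0.16 -0.02] F [ 0.6 -0.  -2.3] M [-0.    0.04 -0.05] gap 58.01 q [-0.31  0.59 -0.12  1.62  0.08  0.94 -1.97]
t 24.0 tcp [569.29 208.59 210.85] err [-0.23  0.36  0.36] rot [ 0.02  0.04 -0.04] F [ 0.2  0.2 -1.4] M [0.03 0.02 0.03] gap 57.98 q [-0.31  0.59 -0.12  1.61  0.08  0.94 -1.97]
```

View pics/v1.png

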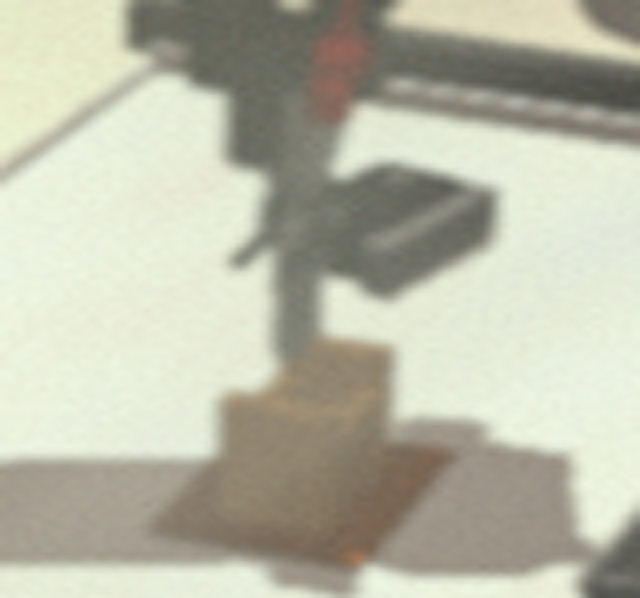

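Request:
{"op": "send_rows", "data": {"motion": [{"slide": [0, 0, 0.5], "twist": [0, 0, 0], "grip": 0.365}, {"slide": [0, 0, 1.0], "twist": [0, 0, 0], "grip": 0.365}, {"slide": [0, 0, 1.5], "twist": [0, 0, 0], "grip": 0.365}, {"slide": [0, 0, 2.0], "twist": [0, 0, 0], "grip": 0.365}, {"slide": [0, 0, 2.5], "twist": [0, 0, 0], "grip": 0.365}]}}

```text
time: 24.5
tcp_pos: [568.9, 208.4, 185.0]
ee_rot: [[0.998, 0.06, -0.0], [0.06, -0.998, -0.0], [-0.0, 0.0, -1.0]]
wrist_force: [-0.4, -0.5, -2.2]
finger_gap: 0.682
```

Run:
```python
from mv import *
app((0,0,2.5));st()
```

```text
t 24.5 tcp [568.9  208.43 184.98] err [-0.62  0.2  -0.51] rot [-0.   -0.02 -0.04] F [-0.4 -0.5 -2.2] M [0.03 0.   0.02] gap 57.93 q [-0.31  0.62 -0.12  1.64  0.09  0.88 -1.98]
```

Request:
{"op": "send_rows", "data": {"motion": [{"slide": [0, 0, 0.7], "twist": [0, 0, 0], "grip": 0.365}, {"slide": [0, 0, 1.5], "twist": [0, 0, 0], "grip": 0.365}, {"slide": [0, 0, 2.3], "twist": [0, 0, 0], "grip": 0.365}, {"slide": [0, 0, 3.1], "twist": [0, 0, 0], "grip": 0.365}, {"slide": [0, 0, 3.8], "twist": [0, 0, 0], "grip": 0.365}]}}

```text
time: 25.0
tcp_pos: [568.8, 208.4, 146.6]
ee_rot: [[0.998, 0.06, -0.001], [0.06, -0.998, -0.0], [-0.001, 0.0, -1.0]]
wrist_force: [-0.3, 0.2, -2.2]
finger_gap: 0.679
```

Run:
```python
from mv import *
app((0,0,3.8));st()
```

```text
t 25.0 tcp [568.81 208.43 146.64] err [-0.71  0.2  -0.85] rot [-0.01 -0.03 -0.04] F [-0.3  0.2 -2.2] M [-0.01 -0.02  0.01] gap 57.73 q [-0.32  0.67 -0.11  1.68  0.1   0.8  -1.99]
```

Request:
{"op": "send_rows", "data": {"motion": [{"slide": [0, 0, 0.2], "twist": [0, 0, 0], "grip": 0.365}, {"slide": [0, 0, 0.4], "twist": [0, 0, 0], "grip": 0.365}, {"slide": [0, 0, 0.6], "twist": [0, 0, 0], "grip": 0.365}, {"slide": [0, 0, 0.7], "twist": [0, 0, 0], "grip": 0.365}]}}

```text
time: 25.4
tcp_pos: [569.4, 208.5, 141.0]
ee_rot: [[0.998, 0.06, 0.001], [0.06, -0.998, 0.0], [0.001, -0.0, -1.0]]
wrist_force: [-1.0, -0.3, 2.9]
finger_gap: 0.682
```

Run:
```python
from mv import *
app((0,0,.7));st()
```

```text
t 25.4 tcp [569.39 208.51 141.01] err [-0.13  0.28  0.51] rot [ 0.01  0.06 -0.03] F [-1.  -0.3  2.9] M [-0.07  0.12  0.04] gap 57.97 q [-0.32  0.68 -0.11  1.68  0.1   0.79 -1.99]
```

Resting on the stand. Open slowly.

Request:
{"op": "send_rows", "data": {"motion": [{"slide": [0, 0, 0], "twist": [0, 0, 0], "grip": 0.43}, {"slide": [0, 0, 0], "twist": [0, 0, 0], "grip": 0.55}, {"slide": [0, 0, 0], "twist": [0, 0, 0], "grip": 0.75}, {"slide": [0, 0, 0], "twist": [0, 0, 0], "grip": 1}, {"slide": [0, 0, 0], "twist": [0, 0, 0], "grip": 1}]}}

```text
time: 25.9
tcp_pos: [569.0, 208.6, 140.7]
ee_rot: [[0.998, 0.06, 0.0], [0.06, -0.998, 0.0], [0.0, -0.0, -1.0]]
wrist_force: [0.2, 0.1, 0.3]
finger_gap: 1.0
```

Request:
{"op": "send_rows", "data": {"motion": [{"slide": [0, 0, 0], "twist": [0, 0, 0], "grip": 1}, {"slide": [0, 0, -1], "twist": [0, 0, 0], "grip": 1}, {"slide": [0, 0, -2.5], "twist": [0, 0, 0], "grip": 1}, {"slide": [0, 0, -4.5], "twist": [0, 0, 0], "grip": 1}, {"slide": [0, 0, -7], "twist": [0, 0, 0], "grip": 1}]}}

```text
time: 26.4
tcp_pos: [568.5, 208.3, 211.3]
ee_rot: [[0.998, 0.06, -0.001], [0.06, -0.998, -0.0], [-0.001, 0.0, -1.0]]
wrist_force: [-0.2, 0.8, -0.0]
finger_gap: 1.003
```

Request:
{"op": "send_rows", "data": {"motion": [{"slide": [0, 0, -4], "twist": [0, 0, 0], "grip": 1}, {"slide": [-3, 0, -7], "twist": [0, 0, 0], "grip": 1}, {"slide": [-6, 0, -8], "twist": [0, 0, 0], "grip": 1}, {"slide": [-10, 0, -8], "twist": [0, 0, 0], "grip": 1}, {"slide": [-12, 0, -8], "twist": [0, 0, 0], "grip": 1}]}}

```text
time: 26.9
tcp_pos: [446.2, 201.5, 292.0]
ee_rot: [[0.998, 0.062, 0.0], [0.062, -0.998, 0.001], [0.0, -0.001, -1.0]]
wrist_force: [0.3, -0.1, -0.5]
finger_gap: 1.001
```

Run:
```python
from mv import *
app((0,0,-7));app((-12,0,-8));st()
from h import *
a=np.mean([ctrl.snapshot('scene').astype(float) for _ in range(4)],0)
cv2.imwrite('pics/x1.png',np.clip(cv2.resize(a[130:300,270:390],None,fx=6,fy=3.5,interpolation=cv2.INTER_CUBIC)*1.2,0,255).astype(np.uint8))
b=np.mean([ctrl.snapshot('top').astype(float) for _ in range(4)],0)
cv2.imwrite('pics/x2.png',np.clip(b*1.2,0,255).astype(np.uint8))
cv2.imwrite('pics/x3.png',np.clip(np.hstack([cv2.resize(b[176:216,326:370],None,fx=9,fy=9,interpolation=cv2.INTER_CUBIC)*1.6,cv2.resize(a[234:274,286:330],None,fx=9,fy=9,interpolation=cv2.INTER_CUBIC)*1.3]),0,255).astype(np.uint8))
for t in('ring','pliers','stand'):
    d={}
    for n in C:
        L=ctrl.landmark_of(t,n)
        if L: d[n]=px(L[0]['centre']);print(t,n,L[0]['conf'],d[n])
    if len(d)==2: print(tri(d).round(1))
```

```text
t 26.9 tcp [446.23 201.5  292.  ] err [-3.5   0.37  1.5 ] rot [ 0.04  0.01 -0.14] F [ 0.3 -0.1 -0.5] M [-0.    0.    0.02] gap 85.05 q [-0.36  0.33 -0.15  1.82  0.06  1.   -2.04]
ring scene 0.45 [308.48 248.88]
ring top 0.55 [349.696 195.52 ]
[576.1  -5.8  67. ]
pliers scene 0.88 [347.392 192.8  ]
pliers top 0.66 [272.896 129.92 ]
[660.5 145.  160.4]
stand scene 0.55 [347.2  216.12]
stand top 0.68 [260.928 202.32 ]
[563.2 216.5  -2.4]
```

View pics/x1.png

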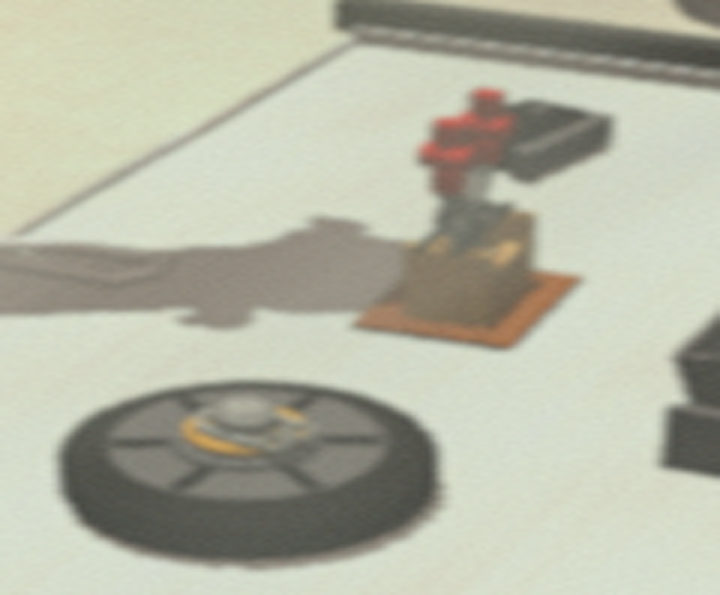

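View pics/x2.png

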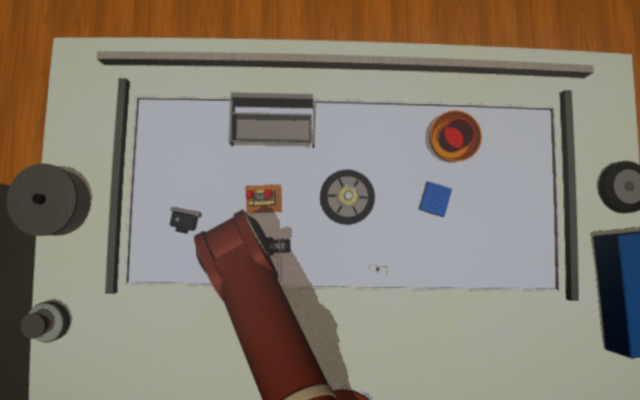

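View pics/x3.png

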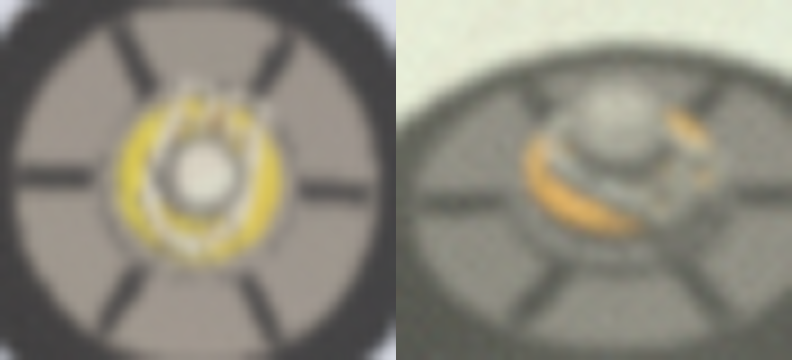

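Request:
{"op": "send_rows", "data": {"motion": [{"slide": [0, 0, 0], "twist": [0, 0, 0], "grip": 1}, {"slide": [0, 0, 0], "twist": [0, 0, 0], "grip": 1}, {"slide": [0, 0, 0], "twist": [0, 0, 0], "grip": 1}, {"slide": [0, 0, 0], "twist": [0, 0, 0], "grip": 1}]}}

```text
time: 28.0
tcp_pos: [449.2, 201.3, 290.6]
ee_rot: [[0.998, 0.06, 0.0], [0.06, -0.998, 0.0], [0.0, -0.0, -1.0]]
wrist_force: [-0.7, 0.2, -0.7]
finger_gap: 1.001
```

Run:
```python
from mv import *
st();print(ctrl.sign_off())
```

```text
t 28.0 tcp [449.18 201.29 290.58] err [-0.55  0.16  0.08] rot [ 0.    0.   -0.04] F [-0.7  0.2 -0.7] M [-0.03  0.04 -0.02] gap 85.06 q [-0.36  0.34 -0.15  1.81  0.06  0.99 -2.04]
the job is handed in; nothing more can be done
None
```

I took the ring off the block with the pliers, seated it in the axle groove, put the pliers back in their stand and handed the job in at 28.0 s. No verdict is reported.

- **Pick-up and spread:** The pins went into both ear holes at 58 mm over the swells without contact, and the shoulders then touched the ring. I spread it to about 40 mm; the lowest reading was 39.9 mm, well above the 34 mm at which it bends.
- **Lowering and pressing:** The ring slid over the axle with no side force I could feel. It met the washer about 3 mm below nominal. I pressed to about 7 to 8 N and kept that force until the gap had opened to about 48 mm. It fell to about 5 to 6 N as I let the ring close fully, and the pins pulled out without drag.
- **Last checks:** The final pictures show the ring closed around the axle with its ears together, about 1 mm off centre by my pixel reading. The pliers stand upright in the stand, the other gear looks unmoved, and the gripper is open and clear of everything.
- **Disagreements:**
  - The two cameras differed by several millimetres at the block, so I corrected them against the visible pliers and by feel.
  - In the last top picture the network put the pliers on the bin frame, so I ignored that reading; both pictures show them in the stand.
  - The ring's final height and arm angle were judged from the pictures and the forces, not measured directly.

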